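# Clamp an instrument box in the drilling jig

### The arm

A 7-joint arm with a two-finger parallel gripper is mounted at the origin on the work surface. World frame = base frame: x ahead of the robot, y to its left, z up, the work surface at z = 0. Lengths are in m, angles in rad, forces in N, time in s.
With the tool pointing down it reaches from about 0.35 to 0.9 m from the base axis. Payload 19.9 kg.
Tool frame: the origin (TCP) lies on the centre line of the jaws, within the pads' length; the fingertips stand 8 mm ahead of it and the grasp point (between the pads) lies 11 mm behind it; x points along the fingers, y is the direction in which the jaws open and shut, and the axes are right-handed (so a half turn about x gives the same grasp; the last joint's range is limited). The gripper opens to 94 mm and grips with 3 to 60 N. Pads are 16 mm wide; open, the fingers measure 119 mm over their backs; the gripper's body (75 mm by 177 mm) begins 78 mm behind the grasp point.
Start: joints at [-1.361, 0.417, -0.01, 1.614, 0.005, 1.111, -0.053], TCP at [0.156, 0.605, 0.213] pointing down, gripper open.
Joint ranges: [-2.81, 2.81], [-0.39, 2.02], [-1.27, 1.25], [0.06, 2.57], [-1.19, 4.33], [0.19, 2], [-2.82, 2.82]. Speed limits (rad/s): [1.89, 1.89, 2.39, 2.39, 3.01, 3.01, 3.01].

### API

Orientations are given as [roll, pitch, yaw] about the fixed x, y, z axes, in that order (R = Rz(yaw) Ry(pitch) Rx(roll)).
In Python, from station import ctrl gives the robot as it stands. The module is installed in compiled form; this text tells all that it offers.
- The arm moves only by the tool step_arm, never from a script. Its argument "moves" is a list of rows, each an object of numbers: "dx", "dy", "dz": the shift along the tool's x, y, z in mm; "ax", "ay", "az": the turn, a rotation vector about the tool's x, y, z in degrees; "fingers": the finger opening in mm, from 0 to 94. In form: [{"dx": .., "dy": .., "dz": .., "ax": .., "ay": .., "az": .., "fingers": ..}, ...]. A call has exactly 8 rows; each row shifts and turns the pose as measured when the row begins, along the tool's axes as they then stand; what a row does not reach is not made up. A row lasts 1/8 s, in which the tool goes at most 62.5 mm and 10.7 degrees, less where a joint would pass 70% of its speed; a pose out of reach is approached as far as the arm can. A call is refused whole if a number of a shift passes 62.5 or a number of a turn 10.7, either way. A call with a gripper value outside its range is refused whole. The fingers move at their own pace and stop on an object; "newtons" is the grip in N (left out, the last holds). Time passes only in rows, so rows that do not move let the fingers close, or fill a call up. It gives the time, the measured TCP pose, the force and the opening at its end, in the units of the state.
- ctrl.get_state(): the state, without advancing time (a new reading comes with each control period).
- ctrl.grab_frame(name): name is "scene" or "side" or "wrist"; returns a dict with "frame" (480x640x3 uint8, red, green, blue), "depth" (480x640 float32, m along the optical axis (not along the pixel's ray), 0 where there is no reading), "mtx" (3x3 intrinsics, pixels), "position" and "rotation" of the camera in the world; the wrist camera has in their place "tool_from_camera" (4x4, takes a point from camera to tool coordinates, whose origin is the TCP and whose axes are the tool frame's). Camera axes: x right, y down, z forward; pixel columns grow to the right and rows downward; lengths in m; the calibration is good to about 2 mm. A picture is of the moment at which its call begins: read the wrist's pose just before it.
- ctrl.close_job(): hands the job in, once; it reports no verdict.
The state is a dict: "time": time; "qpos": joint angles; "qd": joint speeds; "joint_efforts": joint torques, N m; "position": TCP position; "orientation": TCP orientation; "wrist_force": force on the tool from outside, world axes, zero at the start; "wrist_torque": the same for the moment, N m; "opening": finger opening in m.
Only numpy, scipy, OpenCV 4.12 (cv2) and the standard library are available. Lean on these libraries where they do the work, as an engineer would, in place of code of your own. Each camera call takes 0.05 s, during which the arm holds its last target.

### The job

Push the aluminium instrument box with your fingertips, flat on the jig's base, until it sits square in the corner of the jig, touching both wooden fences; then push the handle of the toggle clamp over, away from the box, until it passes its dead point and snaps down into lock with the rubber foot pressing on the box. Nothing is picked up: the box must stay flat on the jig and never be lifted or tipped, and the tools and tin lying around stay where they are.

Things in the scene. Friction and masses are not known exactly. Their poses are not given: they have to be found in the camera images.
- jig: Drilling jig, screwed down: plywood base 160 (x) x 300 (y) x 15 mm thick, with two wooden fences 12 mm thick, 18 mm high, and a steel toggle clamp on a riser block behind the side fence. Origin: centre of the base's underside; z up; at yaw 0 its x points away from the robot. Pushed home, the box's centre lies at x = +14, y = -31 mm of this frame.
- corner (a point): Inside corner of the two fences on the base's top face (jig frame x +45, y +25, z +15 mm). From it the far fence runs 158 mm along the jig's -y, its working face looking to -x; the side fence runs 85 mm along -x, its working face looking to -y. The box belongs in this corner.
- box: Closed die-cast aluminium instrument box, 62 (its x) x 112 (its y) x 31 mm high, about 0.3 kg, loose on the jig's base. Origin: centre of its underside; z up. Its centre starts 13 to 32 mm short of home along both jig axes, turned up to 0.15 rad from the jig's axes; home, its axes are parallel to the jig's. Slides under 1 to 4 N.
- handle (a joint): Angle of the clamp's handle, rad. 0: upright, clamp open. Grows as the handle swings towards the jig's +y (away from the box) and down. 1.31: dead point; 1.43: stop, locked, 8 degrees above level. Starts at 0 to 0.3. Pushed at the grip it takes about 1 N and stays where left; from 0.9, where the foot meets the box, up to 9 N, and it springs back; past 1.33 it snaps to the stop by itself.
- handle_pivot (a point): Fixed axis of the handle, parallel to the jig's x; in the jig's frame at x = +14, y = +100, z = +73 mm. The handle is straight: from here it points along (y, z) = (sin q, cos q) of the jig's frame for joint value q.
- handle_grip (a point): Middle of the handle's black plastic grip, 75 mm from handle_pivot. The grip runs from 40 to 110 mm from the pivot, 19 mm wide along the jig's x and 12 mm thick.
- foot: The clamp's rubber foot, a spring-loaded cap 18 mm across and 12 mm high under the end of the clamp arm, which swings in the plane x = +14 mm of the jig. Origin: centre of its underside. While the clamp is open it hangs 60 to 80 mm above the top of the jig's base, about 20 mm inside the side fence. Locked, it presses on the lid with about 35 N.
- tin: Bystander: grey lidded tin, 71 mm across, 64 mm high, on the robot's side of the clamp. Origin: centre of its underside.
- screwdriver: Bystander: screwdriver with an orange handle, 190 mm long, 26 mm thick, lying beyond the far fence. Origin: under its middle.
- pliers: Bystander: pliers with black sleeves, 150 mm long, 16 mm high, lying beyond the clamp. Origin: under the middle of its length.
- iron_stand: Bystander: soldering iron stand, dark metal base 66 x 115 x 20 mm with a yellow sponge and a wire coil that leans away from the jig, up to about 140 mm high; to the right of the jig (its -y side). Origin: centre of the base's underside.

How it is judged:
On the way, in this order (a step that is already met when the one before it is completed fails the run):
1. the box is home in the corner of both fences while the clamp is still open (x of box in the frame of jig above 0.0115 m and y of box in the frame of jig above -0.0335 m and angle between the y axis of box and the y axis of jig, either way round below 0.035 rad and value of joint handle below 0.8 rad), for 0.2 s.
2. the handle is past the dead point and the foot presses on the box (value of joint handle above 1.38 rad and contact force between foot and box above 20 N), for 0.2 s.
At the end, for the whole second after the job is handed in: The handle is locked (joint above 1.38 rad), the foot presses on the box with more than 20 N, and the box lies flat and at rest on the base within 2.5 mm of home at both fences and within 0.035 rad of square (all of step 2 and x of box in the frame of jig above 0.0115 m and y of box in the frame of jig above -0.0335 m and angle between the y axis of box and the y axis of jig, either way round below 0.035 rad and z of box in the frame of jig below 0.018 m and linear speed of box below 0.01 m/s); the robot touches nothing.
It fails at once if the box is lifted off the jig's base or tipped (z of box in the frame of jig above 0.021 m or angle between box's own z axis and vertical above 0.12 rad).
It fails at once if a bystander is moved (distance of any of tin, screwdriver, pliers, iron_stand from where it was at the start of the episode above 0.02 m).
It also fails if it takes over 70 s, if anything falls off the work surface, if the arm or the gripper's body presses on something with over 40 N, if the wrist force passes 120 N, or if a joint passes its speed limit or range.

## Working session

There is one attempt and no reset: what is moved stays moved. The work goes in short steps, Python scripts to look and compute and a tool call to move; the robot and the scene stay as the last step left them, time stands still between calls to the robot, and variables do not carry over. Pictures are saved under pics/ and viewed, and the job is handed in when it is done.

Besides the shell and the picture viewer there is one more tool, called as name([rows], argument=value, ...), one row to a line, values as JSON. step_arm: Moves the arm, as the interface text tells. Its arguments: {"type":"object","properties":{"moves":{"type":"array"},"newtons":{"type":"number"}},"required":["moves"]}

```bash
mkdir -p pics; ls; python3 - <<'E'
from station import ctrl
import cv2
s=ctrl.get_state(); print(s)
for n in ["scene","side","wrist"]:
    f=ctrl.grab_frame(n); cv2.imwrite(f"pics/{n}0.png",f["frame"][:,:,::-1])
    print(n,f["mtx"].tolist(),[ (k,f[k].tolist()) for k in f if k in("position","rotation","tool_from_camera")])
    import numpy as np; np.savez(f"{n}0.npz",**{k:v for k,v in f.items()})
E
```

```text
pics
{'time': 0.0, 'qpos': array([-1.36055562,  0.41798305, -0.01031601,  1.61415247,  0.00470412,
        1.11067583, -0.05297717]), 'qd': array([ 0.00061174, -0.00042132, -0.00011336,  0.00019571, -0.00134849,
        0.00168416,  0.00054512]), 'joint_efforts': array([-8.15273506e-04, -8.51281357e+01,  6.38059527e-01, -4.25972378e+01,
       -4.90245852e-02,  1.89207616e-02,  1.94826671e-04]), 'position': array([0.15559836, 0.60495811, 0.21282868]), 'orientation': array([-1.49690079,  1.56960148, -1.74859678]), 'wrist_force': array([ 0.62604491, -0.29065632, -0.37639641]), 'wrist_torque': array([-0.02645358, -0.02958676,  0.00988477]), 'opening': 0.09406116224028957}
scene [[447.67064482735395, 0.0, 322.9197922728035], [0.0, 447.67064482735395, 240.02015748975862], [0.0, 0.0, 1.0]] [('position', [0.996706528805448, 0.0028949435878671474, 0.7422253025434593]), ('rotation', [-2.567036010061093, 0.0006479837521953247, 1.7408018695082033])]
side [[472.2822349472731, 0.0, 317.21273675418814], [0.0, 472.2822349472731, 243.203850784337], [0.0, 0.0, 1.0]] [('position', [0.27038954738069476, -0.6609911017372149, 0.5474659082651787]), ('rotation', [-2.159138627511113, -0.015851104593457288, -0.4863574152444432])]
wrist [[374.8876219406224, 0.0, 318.76313476897013], [0.0, 374.8876219406224, 241.3255042421069], [0.0, 0.0, 1.0]] [('tool_from_camera', [[4.639015945068795e-05, -0.25068981453532807, 0.9680674639384349, -0.17011967922934595], [0.9999999669042365, 0.0002566089074030129, 1.8530817487173543e-05, 0.0003850601211405902], [-0.00025306022141282036, 0.9680674310398573, 0.25068981814268576, -0.07245276047246889], [0.0, 0.0, 0.0, 1.0]])]
```

View pics/scene0.png

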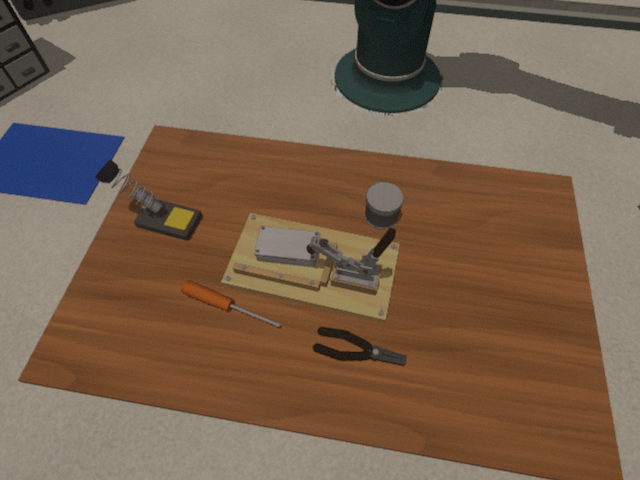

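View pics/side0.png

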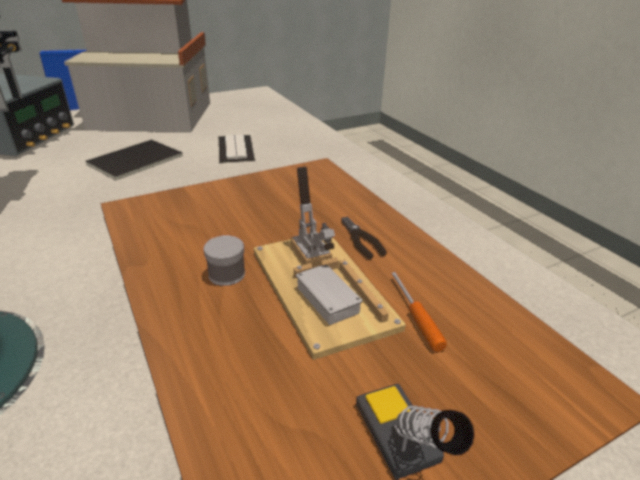

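View pics/wrist0.png

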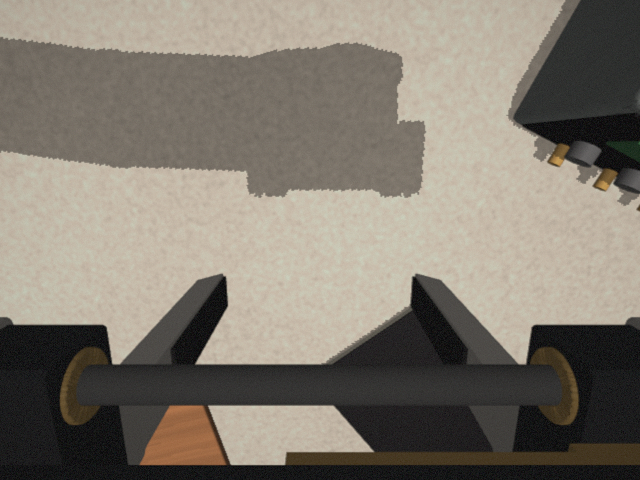

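```bash
cat > h.py <<'E'
import numpy as np, cv2
from scipy.spatial.transform import Rotation as Ro
def R(o): return Ro.from_euler('xyz',o).as_matrix()
def load(n): return dict(np.load(n+".npz"))
def cloud(f,T=None):
    d=f["depth"]; K=f["mtx"]; v,u=np.mgrid[0:480,0:640]
    p=np.stack([(u-K[0,2])/K[0,0]*d,(v-K[1,2])/K[1,1]*d,d],-1)
    if T is None: return p@R(f["rotation"]).T+f["position"]
    return p@T[:3,:3].T+T[:3,3]
def ray(f,uv,z,T=None):
    K=f["mtx"]; uv=np.atleast_2d(np.array(uv,float))
    r=np.c_[(uv[:,0]-K[0,2])/K[0,0],(uv[:,1]-K[1,2])/K[1,1],np.ones(len(uv))]
    Rm,t=(R(f["rotation"]),f["position"]) if T is None else (T[:3,:3],T[:3,3])
    r=r@Rm.T; return t+r*((z-t[2])/r[:,2])[:,None]
def crop(f,x0,y0,x1,y1,s,name):
    im=cv2.resize(f["frame"][y0:y1,x0:x1,::-1],None,fx=s,fy=s,interpolation=cv2.INTER_CUBIC); cv2.imwrite(name,im)
E
python3 - <<'E'
from h import *
f=load("scene0"); crop(f,210,170,420,330,3.8,"pics/sc_crop.png")
g=load("side0"); crop(g,190,150,410,370,2.7,"pics/sd_crop.png")
for n,f in(("scene",f),("side",g)):
    c=cloud(f); 
    hsv=cv2.cvtColor(f["frame"],cv2.COLOR_RGB2HSV)
    z=c[...,2]; 
    m=(abs(z-0.015)<0.004)&(f["depth"]>0)&(c[...,0]>0.35)&(c[...,0]<0.8)&(abs(c[...,1])<.4)
    print(n,m.sum(), np.median(z[hsv[...,2]>0][:10]))
    mm=m.astype(np.uint8)*255
    mm=cv2.morphologyEx(mm,cv2.MORPH_OPEN,np.ones((3,3)))
    cs,_=cv2.findContours(mm,0,2); k=max(cs,key=cv2.contourArea)
    P=c[m][:, :2]
    cp=c[k[:,0,1],k[:,0,0]][:,:2].astype(np.float32)
    print(cv2.minAreaRect(cp), np.median(z[m]))
E
```

```text
scene 47449 0.19179624449018456
((0.7736238837242126, -0.043059155344963074), (0.03333382308483124, 0.011748319491744041), 25.129850387573242) 0.012029851331196717
side 30885 0.22573293206918646
((0.562580406665802, -0.23486830294132233), (0.0035911863669753075, 0.04527055099606514), 86.27252197265625) 0.011702479696052981
```

View pics/sc_crop.png

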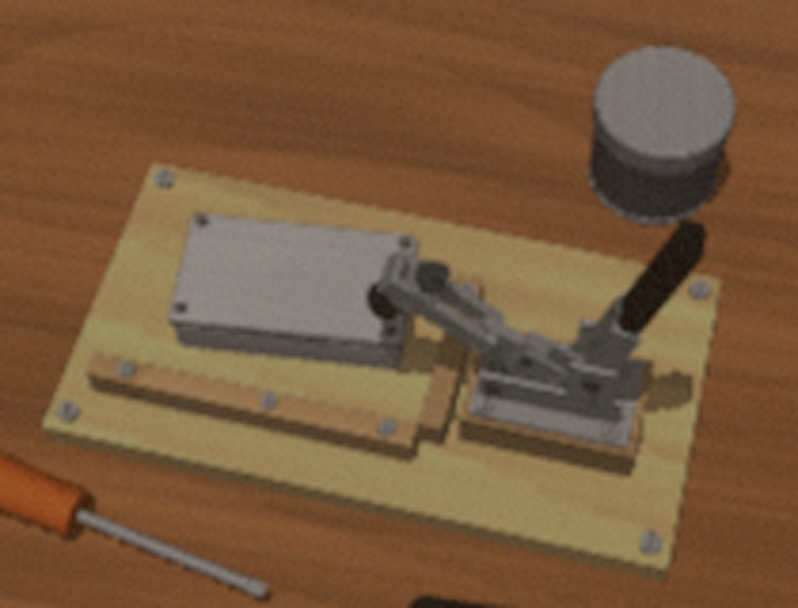

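View pics/sd_crop.png

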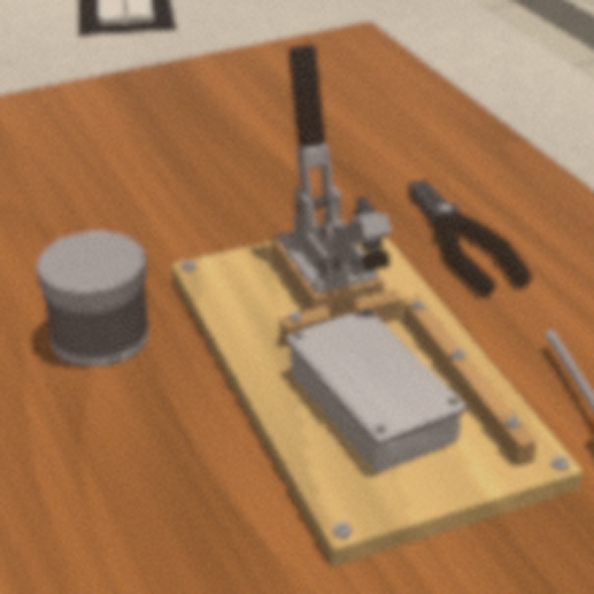

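```bash
python3 - <<'E'
from h import *
for n,pts,sc in(("scene0",[(152,163),(720,280),(668,568),(45,428)],(210,170,3.8)),("side0",[(173,265),(388,232),(582,475),(335,552)],(190,150,2.7))):
    f=load(n); c=cloud(f)
    p=ray(f,[(sc[0]+a/sc[2],sc[1]+b/sc[2]) for a,b in pts],0.015); print(p.round(4).tolist())
    print([np.linalg.norm(p[i]-p[(i+1)%4]).round(4) for i in range(4)],p.mean(0))
    hsv=cv2.cvtColor(f["frame"],cv2.COLOR_RGB2HSV)
    pl=(0.5,0.);
    m=(hsv[...,0]>17)&(hsv[...,0]<32)&(hsv[...,1]>70)&(c[...,0]>0.3)&(c[...,0]<0.85)&(abs(c[...,1])<.3)
    m=cv2.morphologyEx(m.astype(np.uint8)*255,cv2.MORPH_OPEN,np.ones((3,3)))
    cs,_=cv2.findContours(m,0,2); k=max(cs,key=cv2.contourArea); print(cv2.boundingRect(k))
    h=cv2.convexHull(np.vstack([q for q in cs if cv2.contourArea(q)>50]))[:,0,:]
    w=ray(f,h,0.015)[:,:2].astype(np.float32); print(cv2.minAreaRect(w))
    cv2.imwrite(f"pics/m_{n}.png",m)
    t=(hsv[...,0]<14)&(hsv[...,1]>100)&(c[...,0]>0.3)&(c[...,0]<0.85)&(abs(c[...,1])<.3)
    print("table z",np.median(c[t][:,2]), "ply z",np.median(c[m>0][:,2]))
    print(hsv[int(sc[1]+300/sc[2]),int(sc[0]+120/sc[2])])
E
```

```text
[[0.4934, -0.233, 0.015], [0.5162, 0.0694, 0.015], [0.6762, 0.0581, 0.015], [0.6551, -0.2432, 0.015]]
[np.float64(0.3033), np.float64(0.1605), np.float64(0.3021), np.float64(0.162)] [ 0.58521937 -0.08717182  0.015     ]
(221, 215, 173, 106)
((0.5863275527954102, -0.08838428556919098), (0.305515855550766, 0.16639204323291779), 85.43023681640625)
table z 0.01143288306382928 ply z 0.026435951964157045
[ 19 115 153]
[[0.53, 0.0812, 0.015], [0.6944, 0.0495, 0.015], [0.6662, -0.236, 0.015], [0.5061, -0.2232, 0.015]]
[np.float64(0.1675), np.float64(0.2869), np.float64(0.1606), np.float64(0.3054)] [ 0.59916727 -0.08211911  0.015     ]
(256, 243, 149, 114)
((0.5964998602867126, -0.07906688749790192), (0.31451478600502014, 0.16562072932720184), 85.64654541015625)
table z 0.011111518397669329 ply z 0.026069352386060562
[ 13  34 106]
```

```bash
python3 - <<'E'
from h import *
for n,pts,sc in(("scene0",[(152,163),(720,280),(668,568),(45,428)],(210,170,3.8)),("side0",[(173,265),(388,232),(582,475),(335,552)],(190,150,2.7))):
    f=load(n); c=cloud(f)
    for z in(.0262,):
        p=ray(f,[(sc[0]+a/sc[2],sc[1]+b/sc[2]) for a,b in pts],z); print(z,p.round(4).tolist())
        print([np.linalg.norm(p[i]-p[(i+1)%4]).round(4) for i in range(4)],p.mean(0))
    print("floor z", c[[250,140,100] if n=="scene0" else [250,220,300],[620,300,200] if n=="scene0" else [40,60,100],2])
    hsv=cv2.cvtColor(f["frame"],cv2.COLOR_RGB2HSV)
    m=(hsv[...,0]>17)&(hsv[...,0]<32)&(hsv[...,1]>70)&(c[...,0]>0.3)&(c[...,0]<0.85)&(abs(c[...,1])<.3)
    m=cv2.morphologyEx(m.astype(np.uint8)*255,cv2.MORPH_OPEN,np.ones((3,3)))
    cs,_=cv2.findContours(m,0,2)
    h=cv2.convexHull(np.vstack([q for q in cs if cv2.contourArea(q)>50]))[:,0,:]
    w=ray(f,h,0.0262)[:,:2].astype(np.float32); print(cv2.minAreaRect(w))
E
```

```text
0.0262 [[0.5011, -0.2294, 0.0262], [0.5236, 0.0684, 0.0262], [0.6812, 0.0573, 0.0262], [0.6603, -0.2394, 0.0262]]
[np.float64(0.2986), np.float64(0.158), np.float64(0.2974), np.float64(0.1595)] [ 0.59155669 -0.0857847   0.0262    ]
floor z [-0.00082164 -0.00090363  0.00021717]
((0.5926478505134583, -0.08697851002216339), (0.3008105754852295, 0.16382943093776703), 85.43022155761719)
0.0262 [[0.5245, 0.0656, 0.0262], [0.6855, 0.0346, 0.0262], [0.6578, -0.2449, 0.0262], [0.5011, -0.2324, 0.0262]]
[np.float64(0.1639), np.float64(0.2809), np.float64(0.1572), np.float64(0.2989)] [ 0.59225169 -0.09429522  0.0262    ]
floor z [-0.00112508 -0.00205245 -0.0013312 ]
((0.5896404981613159, -0.09130722284317017), (0.30789920687675476, 0.16213706135749817), 85.64656829833984)
```

```bash
python3 - <<'E'
from h import *
# depth-based checks: heights of box lid and tin
for n,box in(("scene0",[(265,235),(290,245),(300,250)]),("side0",[(325,285),(330,290),(340,300)])):
    f=load(n); c=cloud(f); print(n,[c[v,u].round(4).tolist() for u,v in box])
    m=(c[...,0]>0.5)&(c[...,0]<0.66)&(c[...,1]>-.2)&(c[...,1]<0)&(c[...,2]<.1)&(c[...,2]>0.015)
    h,e=np.histogram(c[m][:,2],bins=np.arange(0.01,0.1,0.003)); print(dict(zip(e.round(3),h)))
E
```

```text
scene0 [[0.5668, -0.1793, 0.0572], [0.5792, -0.1299, 0.0553], [0.5889, -0.1092, 0.0593]]
{np.float64(0.01): np.int64(0), np.float64(0.013): np.int64(2), np.float64(0.016): np.int64(0), np.float64(0.019): np.int64(1), np.float64(0.022): np.int64(395), np.float64(0.025): np.int64(2548), np.float64(0.028): np.int64(419), np.float64(0.031): np.int64(116), np.float64(0.034): np.int64(139), np.float64(0.037): np.int64(135), np.float64(0.04): np.int64(217), np.float64(0.043): np.int64(575), np.float64(0.046): np.int64(206), np.float64(0.049): np.int64(170), np.float64(0.052): np.int64(168), np.float64(0.055): np.int64(1067), np.float64(0.058): np.int64(536), np.float64(0.061): np.int64(29), np.float64(0.064): np.int64(44), np.float64(0.067): np.int64(54), np.float64(0.07): np.int64(38), np.float64(0.073): np.int64(22), np.float64(0.076): np.int64(28), np.float64(0.079): np.int64(31), np.float64(0.082): np.int64(28), np.float64(0.085): np.int64(38), np.float64(0.088): np.int64(30), np.float64(0.091): np.int64(52), np.float64(0.094): np.int64(42), np.float64(0.097): np.int64(44)}
side0 [[0.57
[... 377 characters left out ...]
 np.float64(0.037): np.int64(183), np.float64(0.04): np.int64(279), np.float64(0.043): np.int64(596), np.float64(0.046): np.int64(234), np.float64(0.049): np.int64(196), np.float64(0.052): np.int64(127), np.float64(0.055): np.int64(1362), np.float64(0.058): np.int64(293), np.float64(0.061): np.int64(29), np.float64(0.064): np.int64(43), np.float64(0.067): np.int64(40), np.float64(0.07): np.int64(20), np.float64(0.073): np.int64(12), np.float64(0.076): np.int64(14), np.float64(0.079): np.int64(12), np.float64(0.082): np.int64(13), np.float64(0.085): np.int64(12), np.float64(0.088): np.int64(13), np.float64(0.091): np.int64(14), np.float64(0.094): np.int64(17), np.float64(0.097): np.int64(30)}
```

```bash
python3 - <<'E'
from h import *
O=np.array([.592,-.0865]); yaw=-.075
for n in("scene0","side0"):
    f=load(n); c=cloud(f)
    hsv=cv2.cvtColor(f["frame"],cv2.COLOR_RGB2HSV)
    j=(c[...,:2]-O)@np.array([[np.cos(yaw),-np.sin(yaw)],[np.sin(yaw),np.cos(yaw)]])
    reg=(f["depth"]>0)&(abs(j[...,0])<.1)&(abs(j[...,1])<.17)
    ply=reg&(abs(c[...,2]-.0262)<.004)
    # base edges: per-bin extents
    P=j[ply]
    for ax,lo,hi,s in((0,-.14,.14,-1),(0,-.14,.14,1),(1,-.07,.07,-1),(1,-.07,.07,1)):
        o=1-ax; pts=[]
        for b in np.arange(lo,hi,.01):
            q=P[(P[:,o]>=b)&(P[:,o]<b+.01)][:,ax]
            if len(q)>5: pts.append((b+.005,np.sort(q)[1 if s<0 else -2]))
        pts=np.array(pts); l=cv2.fitLine(pts.astype(np.float32),cv2.DIST_HUBER,0,.001,.001).ravel()
        sl=l[1]/l[0]; print(n,"edge ax",ax,s,"at",round(l[3]-sl*l[2],4),"slope",round(sl,4))
    m=reg&(abs(c[...,2]-.044)<.003)&(hsv[...,1]>60)
    mm=cv2.morphologyEx(m.astype(np.uint8),cv2.MORPH_OPEN,np.ones((2,2)))
    k,lab,st,_=cv2.connectedComponentsWithStats(mm)
    for i in range(1,k):
        if st[i,4]>60:
            q=j[lab==i].astype(np.float32); print("fence",st[i,4],q.min(0),q.max(0),cv2.minAreaRect(q))
    m=reg&(abs(c[...,2]-.057)<.004)&(hsv[...,1]<60)&(j[...,1]<.03)
    mm=cv2.morphologyEx(m.astype(np.uint8),cv2.MORPH_OPEN,np.ones((3,3)))
    k,lab,st,_=cv2.connectedComponentsWithStats(mm); i=1+st[1:,4].argmax()
    v,u=np.nonzero(lab==i); q=ray(f,np.c_[u,v],.0572)[:,:2]
    q=((q-O)@np.array([[np.cos(yaw),-np.sin(yaw)],[np.sin(yaw),np.cos(yaw)]])).astype(np.float32)
    print("box",st[i],cv2.minAreaRect(q))
    cv2.imwrite(f"pics/box_{n}.png",(lab==i).astype(np.uint8)*255)
    m=reg&(c[...,2]>.1)&(hsv[...,2]<70); q=c[m]; print("grip", m.sum(), j[m].mean(0), j[m].min(0),j[m].max(0), q[:,2].min(),q[:,2].max())
E
```

```text
scene0 edge ax 0 -1 at -0.0794 slope -0.0013
scene0 edge ax 0 1 at 0.0798 slope -0.0019
scene0 edge ax 1 -1 at -0.1501 slope -0.0014
scene0 edge ax 1 1 at 0.1483 slope 0.0014
fence 159 [-0.00452387  0.02605641] [0.04476344 0.0365039 ] ((0.020087970420718193, 0.031215522438287735), (0.04927926883101463, 0.010263576172292233), 0.5343413352966309)
fence 277 [ 0.04576717 -0.13146675] [0.3968705  0.11946818] ((0.20231464505195618, 0.02092854678630829), (0.4303028881549835, 0.07132767140865326), 36.27339553833008)
fence 238 [ 0.03832272 -0.04421304] [0.3968705  0.11946818] ((0.20902889966964722, 0.0666661262512207), (0.3843502104282379, 0.06756449490785599), 25.67070770263672)
box [ 255  227   64   35 1595] ((-0.010786455124616623, -0.05037980526685715), (0.06295058131217957, 0.1103784367442131), 6.787655830383301)
grip 414 [0.01787351 0.09161792] [ 0.00519324 -0.00473817] [0.02455113 0.13265841] 0.10009640348049631 0.19196545574135038
side0 edge ax 0 -1 at -0.0796 slope 0.0036
side0 edge ax 0 1 at 0.0793 slope 0.0012
side0 edge ax 1 -1 at -0.1506 slope -0.0011
side0 edge ax 1 1 at 0.0614 slope -4.8658
fence 289 [-0.2776599  -0.59697425] [0.05130119 0.06557442] ((-0.14133955538272858, -0.25113755464553833), (0.7396209239959717, 0.07553613185882568), 62.65555953979492)
fence 422 [-0.2776599  -0.59697425] [0.06979514 0.02411082] ((-0.07678090035915375, -0.30445775389671326), (0.7048607468605042, 0.0827299952507019), 62.21577453613281)
box [ 298  266   64   47 1645] ((-0.012950623407959938, -0.0529930554330349), (0.06231766939163208, 0.11458084732294083), 6.706268787384033)
grip 294 [0.011849   0.10665955] [ 0.00513294 -0.0040643 ] [0.01988106 0.12585422] 0.1000187812686752 0.19051944905539914
```

```bash
cat >> h.py <<'E'
O=np.array([.592,-.087]); YAW=-.075
def W2J(p): 
    p=np.asarray(p,float); c,s=np.cos(YAW),np.sin(YAW); q=p.copy(); d=p[...,:2]-O
    q[...,0]=c*d[...,0]+s*d[...,1]; q[...,1]=-s*d[...,0]+c*d[...,1]; q[...,2]=p[...,2]-.0112; return q
def J2W(p):
    p=np.asarray(p,float); c,s=np.cos(YAW),np.sin(YAW); q=p.copy()
    q[...,0]=O[0]+c*p[...,0]-s*p[...,1]; q[...,1]=O[1]+s*p[...,0]+c*p[...,1]; q[...,2]=p[...,2]+.0112; return q
def Jrot(): return Ro.from_euler('z',YAW).as_matrix()
E
python3 - <<'E'
from h import *
s=load("scene0"); g=load("side0")
print(R([-1.49690079,  1.56960148, -1.74859678]).round(3))
for n,f in(("scene",s),("side",g)):
    j=W2J(cloud(f)); ok=f["depth"]>0
    b=lambda x0,x1,y0,y1,z0,z1: ok&(j[...,0]>x0)&(j[...,0]<x1)&(j[...,1]>y0)&(j[...,1]<y1)&(j[...,2]>z0)&(j[...,2]<z1)
    for nm,a in(("tin",(-.2,-.06,.0,.2,.05,.1)),("iron",(-.3,.2,-.45,-.16,.012,.25)),("ironhigh",(-.3,.2,-.45,-.16,.07,.25))):
        q=j[b(*a)]; print(n,nm,len(q),np.percentile(q,[1,50,99],axis=0).round(3).tolist())
    for y in np.arange(-.02,.15,.01):
        q=j[b(-.03,.06,y,y+.01,.05,.25)]
        if len(q)>3: print(n,"clamp y",round(y,3),len(q),"x",np.percentile(q[:,0],[2,98]).round(3),"z",np.percentile(q[:,2],[2,98]).round(3))
E
```

```text
[[-0.     0.249  0.968]
 [-0.001  0.968 -0.249]
 [-1.    -0.001  0.   ]]
scene tin 975 [[-0.177, 0.071, 0.051], [-0.14, 0.104, 0.064], [-0.111, 0.137, 0.066]]
scene iron 2815 [[-0.059, -0.401, 0.013], [-0.021, -0.311, 0.024], [0.12, -0.164, 0.138]]
scene ironhigh 670 [[-0.051, -0.409, 0.07], [-0.028, -0.373, 0.116], [-0.013, -0.32, 0.14]]
scene clamp y -0.01 20 x [0.011 0.022] z [0.084 0.094]
scene clamp y 0.0 92 x [0.005 0.023] z [0.083 0.116]
scene clamp y 0.01 87 x [0.006 0.023] z [0.092 0.116]
scene clamp y 0.02 105 x [0.008 0.023] z [0.088 0.12 ]
scene clamp y 0.03 84 x [0.005 0.023] z [0.08  0.117]
scene clamp y 0.04 86 x [0.005 0.024] z [0.052 0.091]
scene clamp y 0.05 112 x [0.006 0.029] z [0.052 0.084]
scene clamp y 0.06 81 x [0.01  0.027] z [0.052 0.078]
scene clamp y 0.07 81 x [0.007 0.027] z [0.051 0.075]
scene clamp y 0.08 87 x [0.001 0.027] z [0.051 0.081]
scene clamp y 0.09 135 x [0.002 0.029] z [0.053 0.097]
scene clamp y 0.1 182 x [0.005 0.028] z [0.054 0.13 ]
scene clamp y 0.11 168 x [0.003 0.026] z [0.053 0.168]
scene clamp y 0.12 131 x [0.007 0.024] z [0.141 0.18 
[... 373 characters left out ...]
0.093]
side clamp y 0.0 140 x [0.005 0.022] z [0.084 0.115]
side clamp y 0.01 54 x [0.005 0.024] z [0.095 0.116]
side clamp y 0.02 50 x [0.005 0.018] z [0.09  0.119]
side clamp y 0.03 23 x [0.004 0.014] z [0.076 0.096]
side clamp y 0.04 47 x [0.005 0.016] z [0.05  0.087]
side clamp y 0.05 69 x [-0.001  0.027] z [0.05  0.079]
side clamp y 0.06 46 x [0.001 0.019] z [0.053 0.077]
side clamp y 0.07 23 x [0.001 0.017] z [0.053 0.073]
side clamp y 0.08 51 x [0.001 0.025] z [0.05  0.082]
side clamp y 0.09 145 x [0.    0.027] z [0.054 0.098]
side clamp y 0.1 229 x [0.001 0.024] z [0.053 0.13 ]
side clamp y 0.11 235 x [0.004 0.024] z [0.056 0.167]
side clamp y 0.12 111 x [0.004 0.023] z [0.152 0.179]
```

```bash
cat >> h.py <<'E'
def st(ctrl):
    s=ctrl.get_state(); Rw=R(s["orientation"]); RJ=Jrot().T@Rw; p=W2J(s["position"])
    print("t",round(s["time"],2),"TCP jig mm",(p*1e3).round(1),"tip",((p+RJ[:,0]*.008)*1e3).round(1),"F jig",(Jrot().T@s["wrist_force"]).round(1),"open",round(s["opening"]*1e3,1))
    print("toolx",RJ[:,0].round(3),"tooly",RJ[:,1].round(3),"toolz",RJ[:,2].round(3)); return s,p,RJ
def plan(p,RJ,target,RT=None):
    d=RJ.T@(np.array(target)-p*1e3); print("tool delta mm",d.round(1)); 
    if RT is not None: print("rotvec deg",np.degrees(Ro.from_matrix(RJ.T@RT).as_rotvec()).round(2))
def RTgt(tilt=0,twist=0):  # toolx down, tooly=jig y, toolz=jig x ; tilt deg: tips lead to +x
    B=np.array([[0,0,1],[0,1,0],[-1,0,0]],float)  # columns toolx,tooly,toolz
    return B@Ro.from_euler('x',twist,degrees=True).as_matrix()@Ro.from_euler('y',-tilt,degrees=True).as_matrix()
E
python3 - <<'E'
from station import ctrl
from h import *
s,p,RJ=st(ctrl); print(RTgt()); plan(p,RJ,[-90,-60,100],RTgt()); print((J2W(np.array([-.09,-.06,.1]))))
E
```

```text
t 0.15 TCP jig mm [-487.   657.4  201.8] tip [-487.   657.4  193.8] F jig [-0.   0.2  0.4] open 94.0
toolx [-0.    -0.001 -1.   ] tooly [ 0.176  0.984 -0.001] toolz [ 0.984 -0.176  0.   ]
[[ 0.  0.  1.]
 [ 0.  1.  0.]
 [-1.  0.  0.]]
tool delta mm [ 102.4 -636.3  517. ]
rotvec deg [-10.13  -0.     0.05]
[ 0.49775722 -0.14008766  0.1112    ]
```

step_arm([
  {"ax":-10.1,"dy":-40,"dz":35},
  {"dy":-45,"dz":40},
  {"dy":-45,"dz":40},
  {"dy":-45,"dz":40},
  {"dy":-45,"dz":40},
  {"dy":-45,"dz":40},
  {"dy":-45,"dz":40},
  {"dy":-45,"dz":40,"fingers":50},
])

```text
invalid input
```

```bash
python3 - <<'E'
from station import ctrl
from h import *
s,p,RJ=st(ctrl); plan(p,RJ,[-100,-60,100],RTgt(16))
E
```

```text
t 0.15 TCP jig mm [-487.   657.4  201.8] tip [-487.   657.4  193.8] F jig [-0.   0.2  0.4] open 94.0
toolx [-0.    -0.001 -1.   ] tooly [ 0.176  0.984 -0.001] toolz [ 0.984 -0.176  0.   ]
tool delta mm [ 102.4 -638.1  507.1]
rotvec deg [-10.06 -15.96   1.46]
```

Perhaps every key is needed in each row; I'll supply all.

step_arm([
  {"dx":0,"dy":-40,"dz":35,"ax":-10.1,"ay":0,"az":0,"fingers":50},
  {"dx":0,"dy":-45,"dz":40,"ax":0,"ay":0,"az":0,"fingers":50},
  {"dx":0,"dy":-45,"dz":40,"ax":0,"ay":0,"az":0,"fingers":50},
  {"dx":0,"dy":-45,"dz":40,"ax":0,"ay":0,"az":0,"fingers":50},
  {"dx":0,"dy":-45,"dz":40,"ax":0,"ay":0,"az":0,"fingers":50},
  {"dx":0,"dy":-45,"dz":40,"ax":0,"ay":0,"az":0,"fingers":50},
  {"dx":0,"dy":-45,"dz":40,"ax":0,"ay":0,"az":0,"fingers":50},
  {"dx":0,"dy":-45,"dz":40,"ax":0,"ay":0,"az":0,"fingers":50},
])

```text
time: 1.15
position: [0.4419, 0.2145, 0.212]
orientation: [-2.388, 1.569, -2.451]
wrist_force: [0.4, 0.6, 0.0]
opening: 0.05
```

```bash
python3 - <<'E'
from station import ctrl
from h import *
s,p,RJ=st(ctrl); plan(p,RJ,[-100,-60,100],RTgt(16))
E
```

```text
t 1.15 TCP jig mm [-172.3  289.4  200.8] tip [-172.3  289.4  192.8] F jig [0.4 0.7 0. ] open 50.0
toolx [-0.001 -0.001 -1.   ] tooly [-0.012  1.    -0.001] toolz [ 1.     0.012 -0.001]
tool delta mm [ 101.1 -350.1   68.3]
rotvec deg [  0.68 -16.05  -0.04]
```

step_arm([
  {"dx":0,"dy":-44,"dz":8,"ax":0.7,"ay":0,"az":0,"fingers":50},
  {"dx":0,"dy":-44,"dz":8,"ax":0,"ay":0,"az":0,"fingers":50},
  {"dx":0,"dy":-44,"dz":8,"ax":0,"ay":0,"az":0,"fingers":50},
  {"dx":0,"dy":-44,"dz":8,"ax":0,"ay":0,"az":0,"fingers":50},
  {"dx":0,"dy":-44,"dz":8,"ax":0,"ay":0,"az":0,"fingers":50},
  {"dx":0,"dy":-44,"dz":8,"ax":0,"ay":0,"az":0,"fingers":50},
  {"dx":30,"dy":-44,"dz":0,"ax":0,"ay":-8,"az":0,"fingers":50},
  {"dx":30,"dy":-42,"dz":0,"ax":0,"ay":-8,"az":0,"fingers":50},
])

```text
time: 2.15
position: [0.4706, -0.1525, 0.1533]
orientation: [-0.015, 1.282, -0.094]
wrist_force: [3.1, 0.8, -1.7]
opening: 0.0498
```

```bash
python3 - <<'E'
from station import ctrl
from h import *
s,p,RJ=st(ctrl); plan(p,RJ,[-82,-58,34],RTgt(16))
T=np.eye(4); T[:3,:3]=R(s["orientation"]); T[:3,3]=s["position"]
f=ctrl.grab_frame("wrist"); cv2.imwrite("pics/w1.png",f["frame"][:,:,::-1])
np.savez("wrist1.npz",**f,T=T@f["tool_from_camera"])
f=ctrl.grab_frame("scene"); crop(f,150,130,450,340,2.6,"pics/s1.png")
E
```

```text
t 2.15 TCP jig mm [-116.2  -74.5  142.1] tip [-113.9  -74.5  134.4] F jig [ 3.   1.  -1.7] open 49.8
toolx [ 0.285 -0.005 -0.959] tooly [ 0.004  1.    -0.004] toolz [ 0.959 -0.002  0.285]
tool delta mm [113.2  17.1   1.9]
rotvec deg [-0.14  0.55  0.3 ]
```

View pics/w1.png

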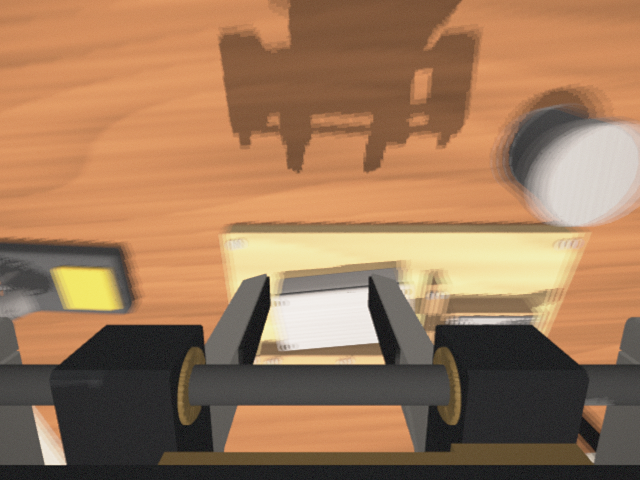

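View pics/s1.png

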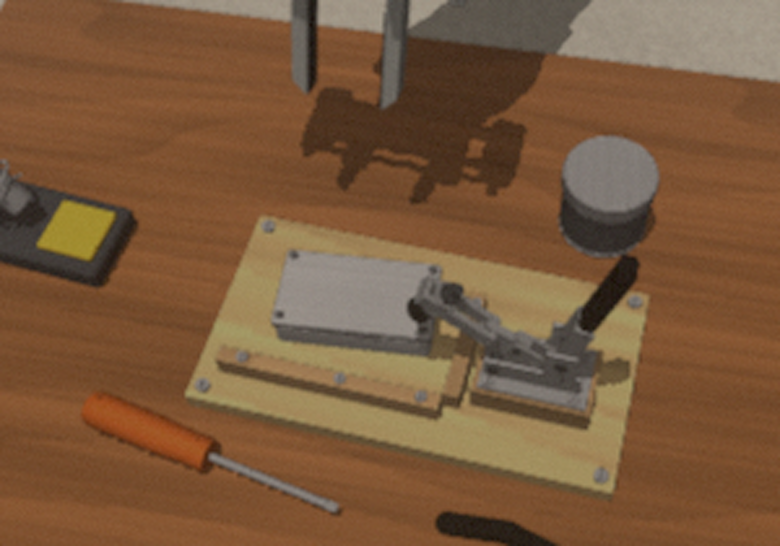

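step_arm([
  {"dx":25,"dy":5,"dz":0,"ax":0,"ay":0.5,"az":0.3,"fingers":50},
  {"dx":30,"dy":6,"dz":0,"ax":0,"ay":0,"az":0,"fingers":50},
  {"dx":30,"dy":6,"dz":0,"ax":0,"ay":0,"az":0,"fingers":50},
  {"dx":20,"dy":0,"dz":0,"ax":0,"ay":0,"az":0,"fingers":50},
  {"dx":9,"dy":0,"dz":1,"ax":0,"ay":0,"az":0,"fingers":50},
  {"dx":0,"dy":0,"dz":0,"ax":0,"ay":0,"az":0,"fingers":50},
  {"dx":0,"dy":0,"dz":0,"ax":0,"ay":0,"az":0,"fingers":50},
  {"dx":0,"dy":0,"dz":0,"ax":0,"ay":0,"az":0,"fingers":50},
])

```text
time: 3.25
position: [0.5034, -0.1373, 0.0408]
orientation: [0.022, 1.297, -0.06]
wrist_force: [-0.2, 0.6, -0.0]
opening: 0.0497
```

```bash
python3 - <<'E'
from station import ctrl
from h import *
s,p,RJ=st(ctrl); plan(p,RJ,[-60,-58,30],RTgt(16))
f=ctrl.grab_frame("scene"); crop(f,150,130,450,340,2.6,"pics/s2.png")
E
```

```text
t 3.25 TCP jig mm [-84.6 -56.8  29.6] tip [-82.4 -56.8  21.9] F jig [-0.3  0.5 -0. ] open 49.7
toolx [ 0.271  0.004 -0.963] tooly [0.007 1.    0.006] toolz [ 0.963 -0.008  0.271]
tool delta mm [ 6.2 -1.  23.8]
rotvec deg [-0.47 -0.29 -0.23]
```

View pics/s2.png

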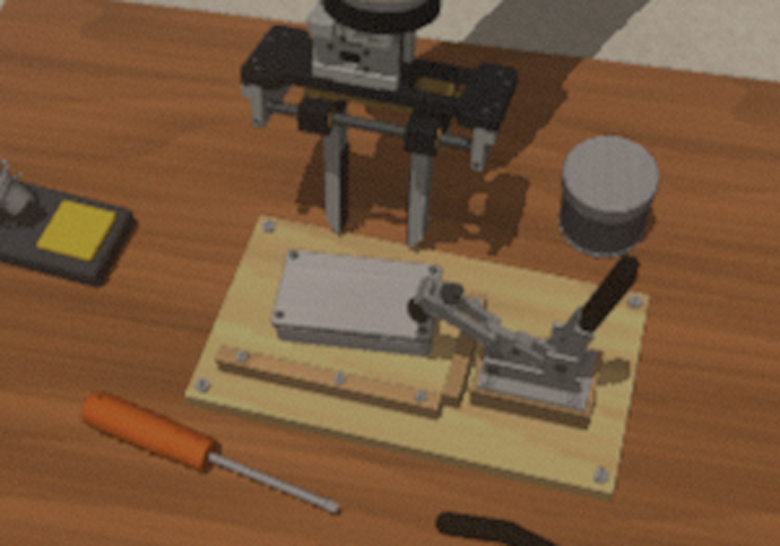

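step_arm([
  {"dx":1.6,"dy":0,"dz":5.8,"ax":-0.4,"ay":-0.3,"az":-0.2,"fingers":50},
  {"dx":1.6,"dy":0,"dz":5.8,"ax":0,"ay":0,"az":0,"fingers":50},
  {"dx":1.6,"dy":0,"dz":5.8,"ax":0,"ay":0,"az":0,"fingers":50},
  {"dx":1.6,"dy":0,"dz":5.8,"ax":0,"ay":0,"az":0,"fingers":50},
  {"dx":1.3,"dy":0,"dz":4.8,"ax":0,"ay":0,"az":0,"fingers":50},
  {"dx":1.3,"dy":0,"dz":4.8,"ax":0,"ay":0,"az":0,"fingers":50},
  {"dx":1.3,"dy":0,"dz":4.8,"ax":0,"ay":0,"az":0,"fingers":50},
  {"dx":1.3,"dy":0,"dz":4.8,"ax":0,"ay":0,"az":0,"fingers":50},
])

```text
time: 4.3
position: [0.5496, -0.1403, 0.0416]
orientation: [0.004, 1.292, -0.071]
wrist_force: [-3.5, 0.2, 1.7]
opening: 0.0497
```

```bash
cat >> h.py <<'E'
def boxpose(ctrl):
    for n in("scene","side"):
        f=ctrl.grab_frame(n); c=W2J(cloud(f)); hsv=cv2.cvtColor(f["frame"],cv2.COLOR_RGB2HSV)
        m=(f["depth"]>0)&(abs(c[...,2]-.046)<.004)&(hsv[...,1]<60)&(c[...,1]<.03)&(abs(c[...,0])<.06)&(c[...,1]>-.13)
        mm=cv2.morphologyEx(m.astype(np.uint8),cv2.MORPH_OPEN,np.ones((3,3)))
        k,lab,s,_=cv2.connectedComponentsWithStats(mm); i=1+s[1:,4].argmax()
        v,u=np.nonzero(lab==i); q=W2J(ray(f,np.c_[u,v],.0572))[:,:2].astype(np.float32)
        (x,y),(w,h),a=cv2.minAreaRect(q)
        if w>h: w,h,a=h,w,a-90
        print(n,"box mm",round(x*1e3,1),round(y*1e3,1),"size",round(w*1e3,1),round(h*1e3,1),"ang",round(a,2))
    return
E
python3 - <<'E'
from station import ctrl
from h import *
s,p,RJ=st(ctrl); plan(p,RJ,[-60,-58,30],RTgt(16)); boxpose(ctrl)
f=ctrl.grab_frame("scene"); crop(f,150,130,450,340,2.6,"pics/s3.png")
E
```

```text
t 4.3 TCP jig mm [-38.3 -56.4  30.4] tip [-36.1 -56.3  22.7] F jig [-3.5 -0.1  1.7] open 49.7
toolx [ 0.275  0.001 -0.961] tooly [0.    1.    0.001] toolz [ 0.961 -0.     0.275]
tool delta mm [ -5.6  -1.6 -21. ]
rotvec deg [-0.02 -0.03 -0.07]
scene box mm 5.5 -53.2 size 62.8 110.8 ang 0.01
side box mm 4.4 -65.8 size 62.2 93.6 ang -0.44
```

View pics/s3.png

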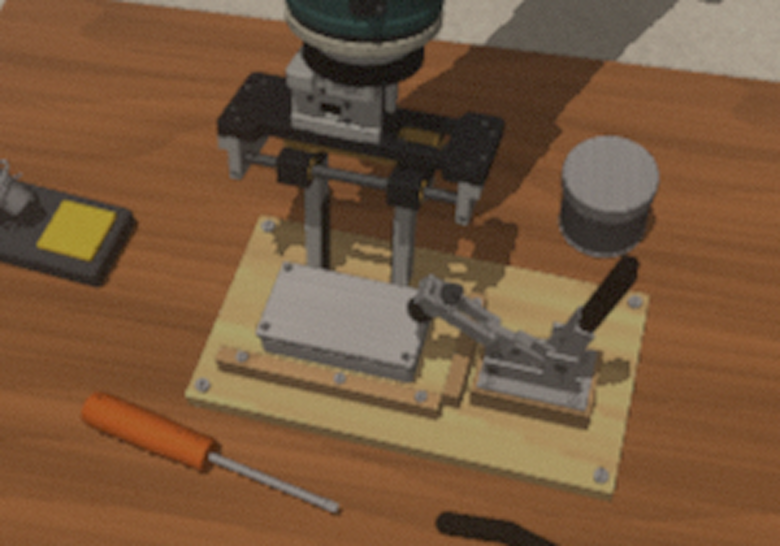

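step_arm([
  {"dx":1.1,"dy":0,"dz":3.8,"ax":0,"ay":0,"az":0,"fingers":50},
  {"dx":0.8,"dy":0,"dz":2.9,"ax":0,"ay":0,"az":0,"fingers":50},
  {"dx":0.6,"dy":0,"dz":2,"ax":0,"ay":0,"az":0,"fingers":50},
  {"dx":0.3,"dy":0,"dz":1,"ax":0,"ay":0,"az":0,"fingers":50},
  {"dx":0.3,"dy":0,"dz":1,"ax":0,"ay":0,"az":0,"fingers":50},
  {"dx":0.3,"dy":0,"dz":1,"ax":0,"ay":0,"az":0,"fingers":50},
  {"dx":0.3,"dy":0,"dz":1,"ax":0,"ay":0,"az":0,"fingers":50},
  {"dx":0,"dy":0,"dz":0,"ax":0,"ay":0,"az":0,"fingers":50},
])

```text
time: 5.45
position: [0.5589, -0.1413, 0.0403]
orientation: [0.013, 1.3, -0.063]
wrist_force: [-2.2, 0.2, 2.7]
opening: 0.0497
```

```bash
python3 - <<'E'
from station import ctrl
from h import *
s,p,RJ=st(ctrl); boxpose(ctrl)
E
```

```text
t 5.45 TCP jig mm [-28.9 -56.6  29.1] tip [-26.8 -56.6  21.4] F jig [-2.2  0.1  2.7] open 49.7
toolx [ 0.268  0.003 -0.963] tooly [0.001 1.    0.004] toolz [ 0.963 -0.002  0.268]
scene box mm 14.6 -53.2 size 62.5 110.8 ang -0.04
side box mm 12.7 -70.1 size 61.6 84.6 ang -1.14
```

step_arm([
  {"dx":0.3,"dy":0,"dz":1,"ax":0,"ay":0,"az":0,"fingers":50},
  {"dx":0.3,"dy":0,"dz":1,"ax":0,"ay":0,"az":0,"fingers":50},
  {"dx":0.3,"dy":0,"dz":1,"ax":0,"ay":0,"az":0,"fingers":50},
  {"dx":0.3,"dy":0,"dz":1.5,"ax":0,"ay":0,"az":0,"fingers":50},
  {"dx":0.3,"dy":0,"dz":1.5,"ax":0,"ay":0,"az":0,"fingers":50},
  {"dx":0.3,"dy":0,"dz":1.5,"ax":0,"ay":0,"az":0,"fingers":50},
  {"dx":0.3,"dy":0,"dz":1.5,"ax":0,"ay":0,"az":0,"fingers":50},
  {"dx":0.3,"dy":0,"dz":1.5,"ax":0,"ay":0,"az":0,"fingers":50},
])

```text
time: 6.55
position: [0.5594, -0.1413, 0.0379]
orientation: [0.037, 1.318, -0.042]
wrist_force: [-16.7, 2.4, 14.2]
opening: 0.05
```

```bash
python3 - <<'E'
from station import ctrl
from h import *
s,p,RJ=st(ctrl); boxpose(ctrl)
f=ctrl.grab_frame("scene"); crop(f,210,170,420,330,3.8,"pics/s4.png")
E
```

```text
t 6.55 TCP jig mm [-28.4 -56.6  26.7] tip [-26.4 -56.6  19. ] F jig [-16.9   1.2  14.2] open 50.0
toolx [ 0.25   0.008 -0.968] tooly [0.003 1.    0.009] toolz [ 0.968 -0.005  0.25 ]
scene box mm 14.8 -53.2 size 62.9 110.8 ang -0.01
side box mm 12.6 -73.5 size 61.7 78.7 ang -0.89
```

View pics/s4.png

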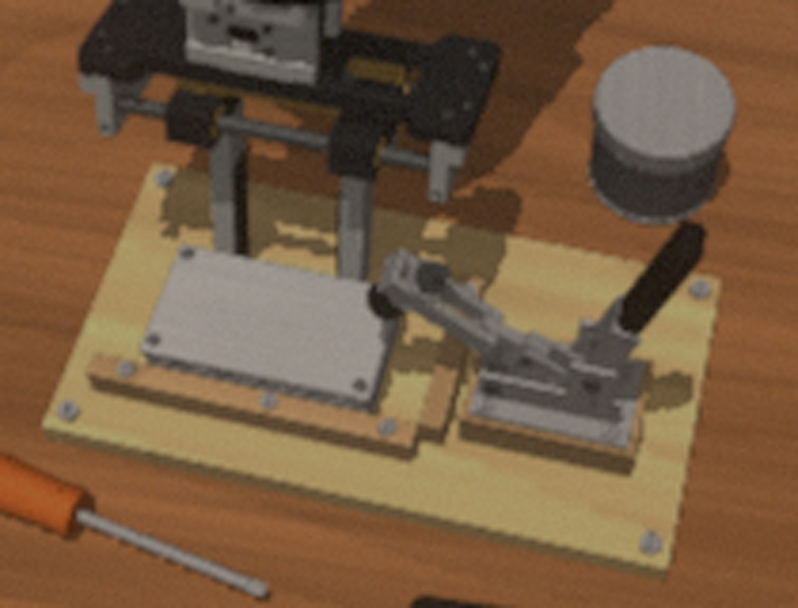

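step_arm([
  {"dx":-2,"dy":0,"dz":-8,"ax":0,"ay":0,"az":0,"fingers":50},
  {"dx":-4,"dy":0,"dz":-12,"ax":0,"ay":0,"az":0,"fingers":50},
  {"dx":-30,"dy":-10,"dz":0,"ax":-0.7,"ay":-1.5,"az":-0.5,"fingers":0},
  {"dx":-30,"dy":-20,"dz":0,"ax":0,"ay":0,"az":0,"fingers":0},
  {"dx":0,"dy":-30,"dz":0,"ax":0,"ay":0,"az":0,"fingers":0},
  {"dx":0,"dy":-20,"dz":30,"ax":0,"ay":0,"az":0,"fingers":0},
  {"dx":0,"dy":0,"dz":35,"ax":0,"ay":0,"az":0,"fingers":0},
  {"dx":0,"dy":0,"dz":0,"ax":0,"ay":0,"az":0,"fingers":0},
])

```text
time: 7.7
position: [0.578, -0.2252, 0.1186]
orientation: [-0.012, 1.286, -0.08]
wrist_force: [-1.1, -0.1, -0.9]
opening: 0.0002
```

```bash
python3 - <<'E'
from station import ctrl
from h import *
s,p,RJ=st(ctrl); plan(p,RJ,[12,-136,30],RTgt(16)); boxpose(ctrl)
f=ctrl.grab_frame("side"); crop(f,190,150,450,370,2.7,"pics/d5.png")
E
```

```text
t 7.7 TCP jig mm [  -3.6 -138.8  107.4] tip [  -1.3 -138.8   99.8] F jig [-1.1 -0.2 -0.9] open 0.2
toolx [ 0.281 -0.001 -0.96 ] tooly [-0.007  1.    -0.003] toolz [0.96  0.007 0.281]
tool delta mm [78.7  3.  -6.8]
rotvec deg [0.42 0.32 0.08]
scene box mm 14.6 -53.5 size 62.5 111.5 ang -0.01
side box mm 12.4 -55.3 size 61.6 113.1 ang -0.08
```

View pics/d5.png

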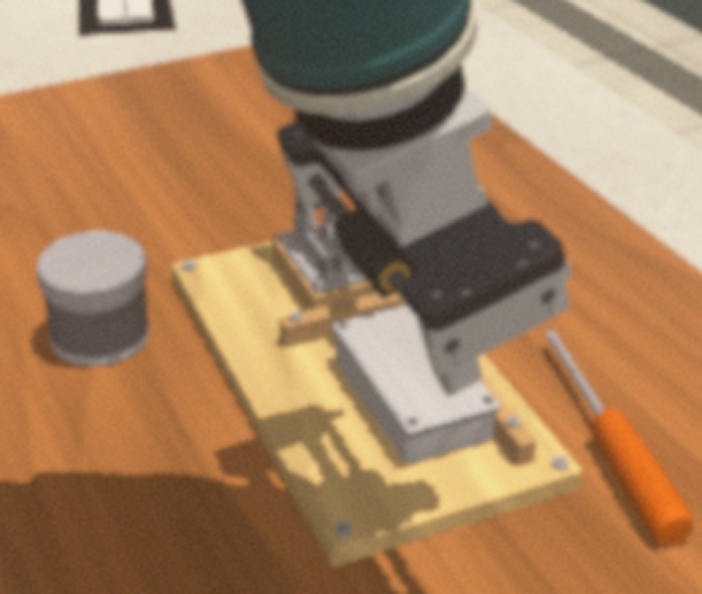

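step_arm([
  {"dx":0,"dy":0,"dz":0,"ax":0.4,"ay":8.2,"az":0,"fingers":0},
  {"dx":0,"dy":0,"dz":8,"ax":0,"ay":8.2,"az":0,"fingers":0},
  {"dx":0,"dy":0,"dz":9,"ax":0,"ay":0,"az":8,"fingers":0},
  {"dx":0,"dy":0,"dz":0,"ax":0,"ay":0,"az":8,"fingers":0},
  {"dx":20,"dy":0,"dz":0,"ax":0,"ay":0,"az":0,"fingers":0},
  {"dx":20,"dy":-10,"dz":0,"ax":0,"ay":0,"az":0,"fingers":0},
  {"dx":0,"dy":0,"dz":0,"ax":0,"ay":0,"az":0,"fingers":0},
  {"dx":0,"dy":0,"dz":0,"ax":0,"ay":0,"az":0,"fingers":0},
])

```text
time: 8.85
position: [0.5874, -0.2204, 0.0742]
orientation: [1.628, 1.283, 1.552]
wrist_force: [-0.2, -0.1, 0.7]
opening: 0.0007
```

```bash
cat >> h.py <<'E'
def RLean(t): # toolx leads to +y
    return RTgt(0)@Ro.from_euler('z',t,degrees=True).as_matrix()
E
python3 - <<'E'
from station import ctrl
from h import *
s,p,RJ=st(ctrl); plan(p,RJ,[14,-136,31],RLean(16))
f=ctrl.grab_frame("side"); crop(f,190,150,450,370,2.7,"pics/d6.png")
E
```

```text
t 8.85 TCP jig mm [   5.4 -133.4   63. ] tip [   5.2 -131.1   55.3] F jig [-0.1 -0.1  0.7] open 0.7
toolx [-0.016  0.283 -0.959] tooly [0.004 0.959 0.283] toolz [ 1.     0.001 -0.016]
tool delta mm [ 29.8 -11.6   9.1]
rotvec deg [-0.2  -0.91 -0.45]
```

View pics/d6.png

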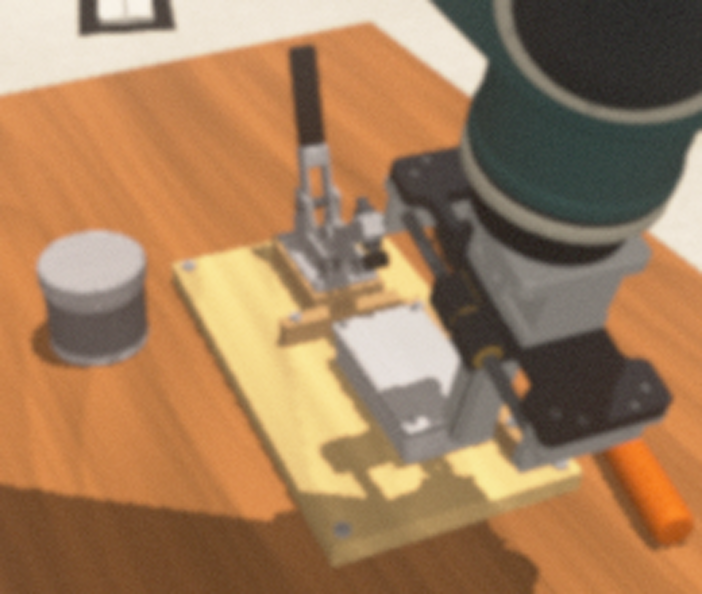

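step_arm([
  {"dx":0,"dy":-11,"dz":5,"ax":0,"ay":-0.9,"az":-0.4,"fingers":0},
  {"dx":15,"dy":0,"dz":4,"ax":0,"ay":0,"az":0,"fingers":0},
  {"dx":15,"dy":0,"dz":0,"ax":0,"ay":0,"az":0,"fingers":0},
  {"dx":0,"dy":0,"dz":0,"ax":0,"ay":0,"az":0,"fingers":0},
  {"dx":1.4,"dy":4.8,"dz":0,"ax":0,"ay":0,"az":0,"fingers":0},
  {"dx":1.4,"dy":4.8,"dz":0,"ax":0,"ay":0,"az":0,"fingers":0},
  {"dx":0.8,"dy":2.9,"dz":0,"ax":0,"ay":0,"az":0,"fingers":0},
  {"dx":0.8,"dy":2.9,"dz":0,"ax":0,"ay":0,"az":0,"fingers":0},
])

```text
time: 9.9
position: [0.5988, -0.206, 0.041]
orientation: [1.566, 1.292, 1.488]
wrist_force: [-0.3, -1.6, -1.0]
opening: -0.0
```

```bash
python3 - <<'E'
from station import ctrl
from h import *
s,p,RJ=st(ctrl); plan(p,RJ,[14,-101,31],RLean(16)); boxpose(ctrl)
E
```

```text
t 9.9 TCP jig mm [  15.7 -118.2   29.8] tip [  15.7 -116.    22.1] F jig [-0.2 -1.6 -1. ] open -0.0
toolx [ 0.002  0.275 -0.961] tooly [0.002 0.961 0.275] toolz [ 1.    -0.002  0.001]
tool delta mm [ 3.6 16.9 -1.7]
rotvec deg [-0.1   0.12  0.04]
scene box mm 14.7 -51.4 size 62.9 111.7 ang -0.17
side box mm 12.2 -52.6 size 62.1 113.9 ang -1.1
```

step_arm([
  {"dx":0.7,"dy":2.9,"dz":-0.5,"ax":0,"ay":0,"az":0,"fingers":0},
  {"dx":0.7,"dy":2.9,"dz":-0.5,"ax":0,"ay":0,"az":0,"fingers":0},
  {"dx":0.7,"dy":2.9,"dz":-0.5,"ax":0,"ay":0,"az":0,"fingers":0},
  {"dx":0.7,"dy":2.9,"dz":0,"ax":0,"ay":0,"az":0,"fingers":0},
  {"dx":0.4,"dy":1.9,"dz":0,"ax":0,"ay":0,"az":0,"fingers":0},
  {"dx":0.4,"dy":1.9,"dz":0,"ax":0,"ay":0,"az":0,"fingers":0},
  {"dx":0.4,"dy":1.9,"dz":0,"ax":0,"ay":0,"az":0,"fingers":0},
  {"dx":0,"dy":0,"dz":0,"ax":0,"ay":0,"az":0,"fingers":0},
])

```text
time: 11.0
position: [0.5986, -0.1872, 0.042]
orientation: [1.565, 1.292, 1.488]
wrist_force: [0.0, -0.7, -0.1]
opening: 0.0008
```

```bash
python3 - <<'E'
from station import ctrl
from h import *
s,p,RJ=st(ctrl); plan(p,RJ,[14,-101,31],RLean(16)); boxpose(ctrl)
f=ctrl.grab_frame("scene"); crop(f,210,170,420,330,3.8,"pics/s7.png")
E
```

```text
t 11.0 TCP jig mm [ 14.1 -99.4  30.8] tip [ 14.2 -97.2  23.1] F jig [ 0.1 -0.7 -0.1] open 0.8
toolx [ 0.002  0.275 -0.961] tooly [0.002 0.961 0.275] toolz [ 1.    -0.002  0.002]
tool delta mm [-0.7 -1.5 -0.1]
rotvec deg [-0.11  0.12  0.04]
scene box mm 13.2 -32.5 size 62.5 111.7 ang 0.09
side box mm 10.7 -34.6 size 61.5 114.8 ang -1.01
```

View pics/s7.png

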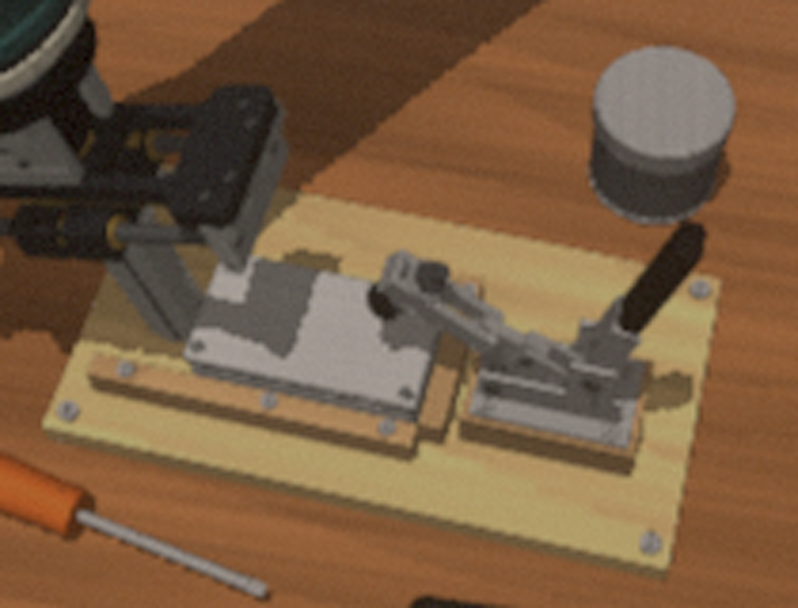

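step_arm([
  {"dx":0.2,"dy":1,"dz":0,"ax":0,"ay":0,"az":0,"fingers":0},
  {"dx":0.2,"dy":1,"dz":0.2,"ax":0,"ay":0,"az":0,"fingers":0},
  {"dx":0.2,"dy":1,"dz":0.2,"ax":0,"ay":0,"az":0,"fingers":0},
  {"dx":0.2,"dy":1,"dz":0.2,"ax":0,"ay":0,"az":0,"fingers":0},
  {"dx":0.3,"dy":1.5,"dz":0,"ax":0,"ay":0,"az":0,"fingers":0},
  {"dx":0.3,"dy":1.5,"dz":0,"ax":0,"ay":0,"az":0,"fingers":0},
  {"dx":0.3,"dy":1.5,"dz":0,"ax":0,"ay":0,"az":0,"fingers":0},
  {"dx":0.3,"dy":1.5,"dz":0,"ax":0,"ay":0,"az":0,"fingers":0},
])

```text
time: 12.15
position: [0.5989, -0.1855, 0.0427]
orientation: [1.559, 1.303, 1.475]
wrist_force: [-0.3, -7.8, -1.9]
opening: 0.0004
```

```bash
python3 - <<'E'
from station import ctrl
from h import *
s,p,RJ=st(ctrl); plan(p,RJ,[14,-101,31],RLean(16)); boxpose(ctrl)
E
```

```text
t 12.15 TCP jig mm [ 14.3 -97.7  31.5] tip [ 14.3 -95.6  23.8] F jig [ 0.3 -7.8 -1.9] open 0.4
toolx [ 0.006  0.264 -0.964] tooly [0.008 0.964 0.264] toolz [ 1.    -0.009  0.003]
tool delta mm [-0.4 -3.3 -0.3]
rotvec deg [-0.46  0.32  0.68]
scene box mm 13.3 -31.2 size 62.6 112.4 ang -0.66
side box mm 10.6 -32.8 size 61.1 114.0 ang -1.01
```

step_arm([
  {"dx":-2,"dy":-8,"dz":0,"ax":0,"ay":0,"az":0,"fingers":0},
  {"dx":-20,"dy":-8,"dz":0,"ax":0,"ay":0,"az":0,"fingers":0},
  {"dx":-40,"dy":0,"dz":0,"ax":0,"ay":0,"az":0,"fingers":0},
  {"dx":0,"dy":0,"dz":-35,"ax":0,"ay":0,"az":-7.5,"fingers":0},
  {"dx":0,"dy":0,"dz":-35,"ax":0,"ay":0,"az":-8,"fingers":0},
  {"dx":0,"dy":15,"dz":-30,"ax":0,"ay":-8,"az":0,"fingers":50},
  {"dx":0,"dy":30,"dz":0,"ax":0,"ay":-8,"az":0,"fingers":50},
  {"dx":0,"dy":30,"dz":0,"ax":0,"ay":0,"az":0,"fingers":50},
])

```text
time: 13.25
position: [0.5013, -0.1398, 0.1059]
orientation: [-0.034, 1.273, -0.123]
wrist_force: [1.1, 0.1, 0.7]
opening: 0.0271
```

```bash
python3 - <<'E'
from station import ctrl
from h import *
s,p,RJ=st(ctrl); plan(p,RJ,[-70,-36,30],RTgt(16)); boxpose(ctrl)
f=ctrl.grab_frame("scene"); crop(f,210,170,420,330,3.8,"pics/s8.png")
E
```

```text
t 13.25 TCP jig mm [-86.5 -59.4  94.7] tip [-84.1 -59.5  87.1] F jig [1.1 0.1 0.7] open 27.1
toolx [ 0.293 -0.014 -0.956] tooly [ 0.015  1.    -0.01 ] toolz [ 0.956 -0.012  0.293]
tool delta mm [66.4 24.3 -3.5]
rotvec deg [-0.69  1.06  0.8 ]
scene box mm 13.5 -30.9 size 62.9 110.8 ang 0.09
side box mm 11.4 -33.1 size 62.2 113.9 ang -0.0
```

View pics/s8.png

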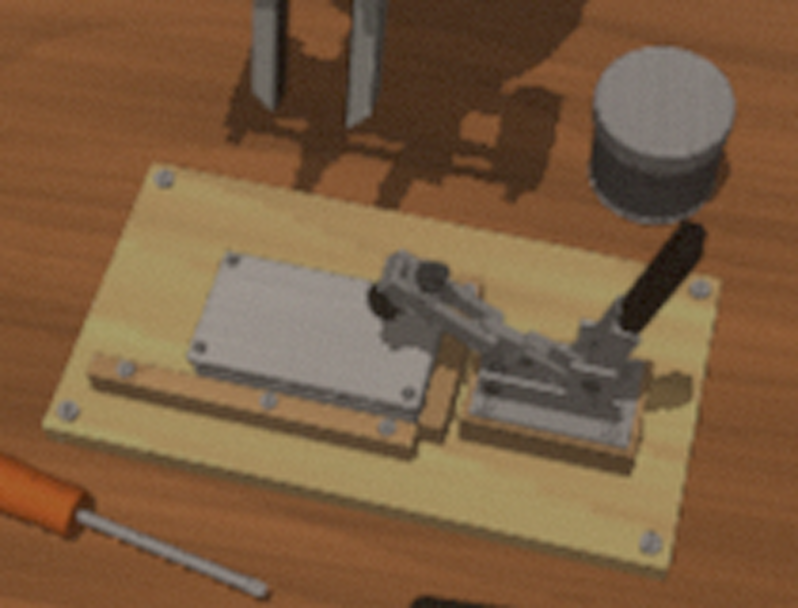

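step_arm([
  {"dx":20,"dy":12,"dz":-8,"ax":-0.7,"ay":1,"az":0.8,"fingers":50},
  {"dx":23,"dy":12,"dz":0,"ax":0,"ay":0,"az":0,"fingers":50},
  {"dx":23,"dy":0,"dz":0,"ax":0,"ay":0,"az":0,"fingers":50},
  {"dx":1.8,"dy":0,"dz":6.7,"ax":0,"ay":0,"az":0,"fingers":50},
  {"dx":2.7,"dy":0,"dz":9.6,"ax":0,"ay":0,"az":0,"fingers":50},
  {"dx":2.7,"dy":0,"dz":9.6,"ax":0,"ay":0,"az":0,"fingers":50},
  {"dx":1.4,"dy":0,"dz":4.8,"ax":0,"ay":0,"az":0,"fingers":50},
  {"dx":0,"dy":0,"dz":0,"ax":0,"ay":0,"az":0,"fingers":50},
])

```text
time: 14.4
position: [0.555, -0.125, 0.0447]
orientation: [-0.005, 1.285, -0.08]
wrist_force: [-1.0, -0.4, 0.2]
opening: 0.0499
```

```bash
python3 - <<'E'
from station import ctrl
from h import *
s,p,RJ=st(ctrl); plan(p,RJ,[-28,-36,30],RTgt(16))
E
```

```text
t 14.4 TCP jig mm [-34.  -40.6  33.5] tip [-31.8 -40.6  25.9] F jig [-0.9 -0.5  0.2] open 49.9
toolx [ 0.282 -0.001 -0.96 ] tooly [ 0.     1.    -0.001] toolz [0.96  0.    0.282]
tool delta mm [5.1 4.6 4.8]
rotvec deg [0.01 0.35 0.08]
```

step_arm([
  {"dx":1.5,"dy":0,"dz":2,"ax":0,"ay":0,"az":0,"fingers":50},
  {"dx":1.5,"dy":0,"dz":2,"ax":0,"ay":0,"az":0,"fingers":50},
  {"dx":0.3,"dy":0,"dz":1,"ax":0,"ay":0,"az":0,"fingers":50},
  {"dx":0.3,"dy":0,"dz":1,"ax":0,"ay":0,"az":0,"fingers":50},
  {"dx":0.3,"dy":0,"dz":1,"ax":0,"ay":0,"az":0,"fingers":50},
  {"dx":0.3,"dy":0,"dz":1.2,"ax":0,"ay":0,"az":0,"fingers":50},
  {"dx":0.3,"dy":0,"dz":1.2,"ax":0,"ay":0,"az":0,"fingers":50},
  {"dx":0.3,"dy":0,"dz":1.2,"ax":0,"ay":0,"az":0,"fingers":50},
])

```text
time: 15.4
position: [0.5603, -0.1252, 0.0409]
orientation: [0.007, 1.297, -0.069]
wrist_force: [-10.1, 1.2, 8.1]
opening: 0.0497
```

```bash
python3 - <<'E'
from station import ctrl
from h import *
s,p,RJ=st(ctrl); plan(p,RJ,[-28,-36,30],RTgt(16)); boxpose(ctrl)
E
```

```text
t 15.4 TCP jig mm [-28.8 -40.4  29.7] tip [-26.6 -40.4  22. ] F jig [-10.1   0.4   8.1] open 49.7
toolx [ 0.271  0.002 -0.963] tooly [0.001 1.    0.002] toolz [ 0.963 -0.001  0.271]
tool delta mm [-0.1  4.4  0.8]
rotvec deg [-0.07 -0.3  -0.1 ]
scene box mm 14.4 -30.9 size 62.4 110.8 ang 0.25
side box mm 12.9 -46.8 size 62.1 86.5 ang -1.14
```

step_arm([
  {"dx":-2,"dy":0,"dz":-8,"ax":0,"ay":0,"az":0,"fingers":50},
  {"dx":-4,"dy":0,"dz":-12,"ax":0,"ay":0,"az":0,"fingers":50},
  {"dx":-40,"dy":0,"dz":0,"ax":0,"ay":0,"az":0,"fingers":50},
  {"dx":-50,"dy":0,"dz":0,"ax":0,"ay":0,"az":0,"fingers":0},
  {"dx":-50,"dy":0,"dz":0,"ax":0,"ay":0,"az":0,"fingers":0},
  {"dx":-10,"dy":0,"dz":0,"ax":0,"ay":8,"az":0,"fingers":0},
  {"dx":0,"dy":0,"dz":0,"ax":0,"ay":8,"az":0,"fingers":0},
  {"dx":0,"dy":0,"dz":0,"ax":0,"ay":0,"az":0,"fingers":0},
])

```text
time: 16.5
position: [0.4922, -0.1199, 0.191]
orientation: [2.489, 1.559, 2.412]
wrist_force: [-1.0, -0.2, -0.2]
opening: 0.0035
```

```bash
python3 - <<'E'
from station import ctrl
from h import *
s,p,RJ=st(ctrl); plan(p,RJ,[14,78,170],RTgt(0)); boxpose(ctrl)
f=ctrl.grab_frame("scene"); crop(f,210,170,420,330,3.8,"pics/s9.png")
for n in("scene","side"):
    f=ctrl.grab_frame(n); j=W2J(cloud(f)); hsv=cv2.cvtColor(f["frame"],cv2.COLOR_RGB2HSV)
    m=(f["depth"]>0)&(abs(j[...,0]-.014)<.02)&(j[...,1]>.08)&(j[...,1]<.16)&(j[...,2]>.115)&(j[...,2]<.2)&(hsv[...,2]<80)
    q=j[m][:,1:].astype(np.float32); l=cv2.fitLine(q,cv2.DIST_HUBER,0,.001,.001).ravel(); print(n,len(q),"handle dir angle",np.arctan2(l[0]*np.sign(l[1]),abs(l[1])),q.mean(0), "from pivot",np.arctan2(*(q.mean(0)-[.1,.073])),"x",j[m][:,0].mean())
    T=None
f=ctrl.grab_frame("wrist"); cv2.imwrite("pics/w9.png",f["frame"][:,:,::-1])
E
```

```text
t 16.5 TCP jig mm [-97.  -40.3 179.8] tip [-97.1 -40.3 171.8] F jig [-0.9 -0.2 -0.2] open 3.5
toolx [-0.01   0.007 -1.   ] tooly [0.002 1.    0.007] toolz [ 1.    -0.002 -0.01 ]
tool delta mm [  9.6 118.5 110.9]
rotvec deg [-0.11 -0.56 -0.43]
scene box mm 14.4 -30.8 size 62.5 110.8 ang 0.13
side box mm 12.7 -33.3 size 62.6 114.2 ang 0.23
scene 286 handle dir angle 0.30125448 [0.11994274 0.15578257] from pivot 0.23640058059292784 x 0.018389707710962076
side 81 handle dir angle 0.25724044 [0.1097462 0.1265354] from pivot 0.18007939344925708 x 0.01183301396870344
```

View pics/s9.png

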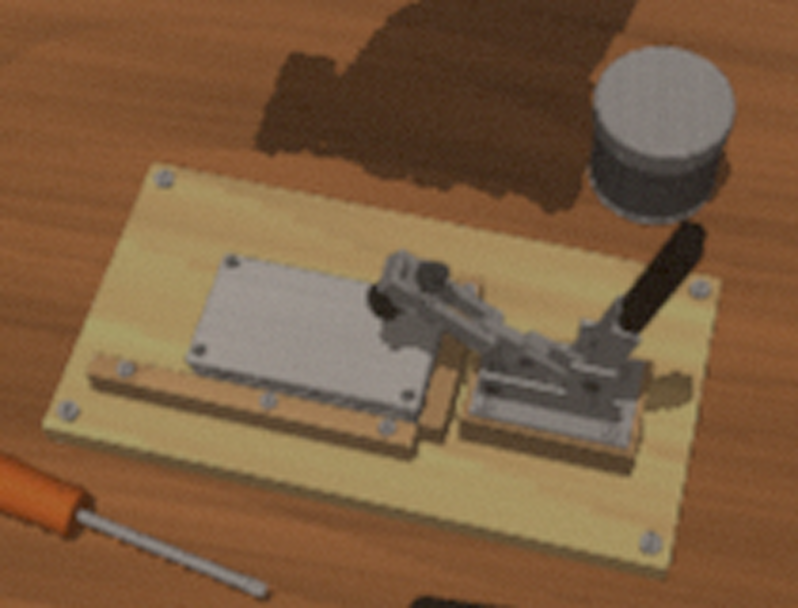

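View pics/w9.png

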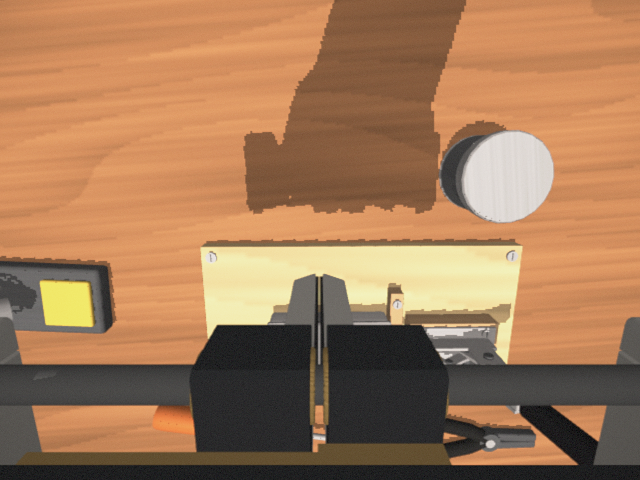

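step_arm([
  {"dx":0,"dy":28,"dz":28,"ax":0,"ay":-0.5,"az":-0.4,"fingers":0},
  {"dx":0,"dy":28,"dz":28,"ax":0,"ay":0,"az":0,"fingers":0},
  {"dx":0,"dy":28,"dz":28,"ax":0,"ay":0,"az":0,"fingers":0},
  {"dx":0,"dy":25,"dz":25,"ax":0,"ay":0,"az":0,"fingers":0},
  {"dx":0,"dy":0,"dz":0,"ax":0,"ay":0,"az":0,"fingers":0},
  {"dx":0,"dy":0,"dz":0,"ax":0,"ay":0,"az":0,"fingers":0},
  {"dx":0,"dy":0,"dz":0,"ax":0,"ay":0,"az":0,"fingers":0},
  {"dx":0,"dy":0,"dz":0,"ax":0,"ay":0,"az":0,"fingers":0},
])

```text
time: 17.8
position: [0.6087, -0.019, 0.1917]
orientation: [0.679, 1.564, 0.597]
wrist_force: [-0.4, 0.9, 0.2]
opening: 0.0002
```

```bash
python3 - <<'E'
from station import ctrl
from h import *
s,p,RJ=st(ctrl); plan(p,RJ,[14,92,160],RTgt(0))
f=ctrl.grab_frame("scene"); crop(f,210,130,420,290,3.8,"pics/s10.png")
f=ctrl.grab_frame("side"); crop(f,190,100,410,300,3,"pics/d10.png")
E
```

```text
t 17.8 TCP jig mm [ 11.5  69.1 180.5] tip [ 11.6  69.1 172.5] F jig [-0.5  0.8  0.2] open 0.2
toolx [ 0.005  0.004 -1.   ] tooly [0.008 1.    0.004] toolz [ 1.    -0.008  0.005]
tool delta mm [20.6 22.9  2.2]
rotvec deg [-0.44  0.28 -0.23]
```

View pics/s10.png

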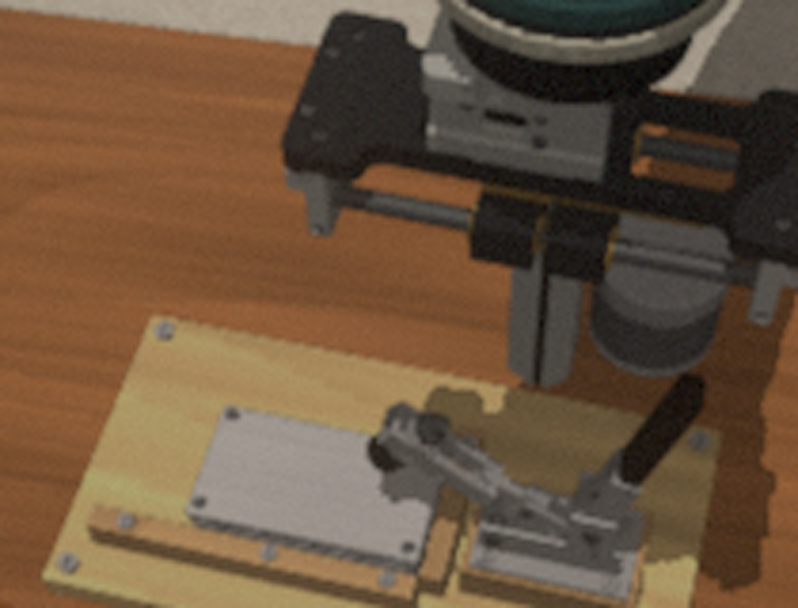

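View pics/d10.png

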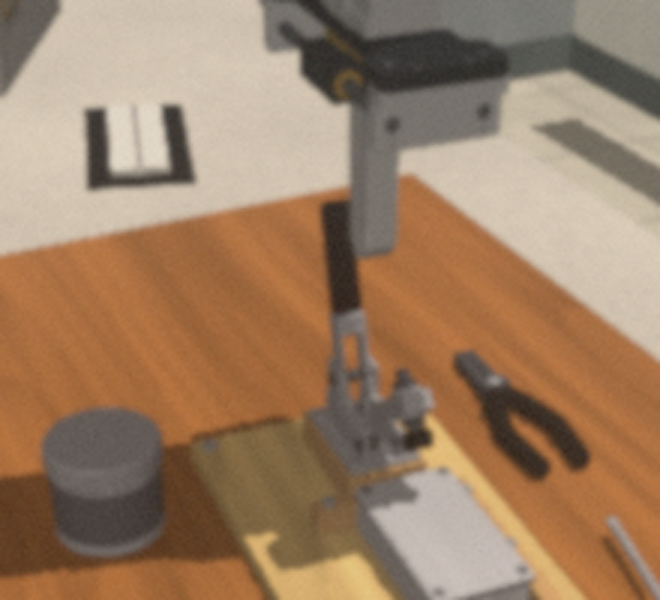

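step_arm([
  {"dx":10,"dy":5,"dz":2,"ax":-0.4,"ay":0.3,"az":-0.2,"fingers":0},
  {"dx":10,"dy":8,"dz":0,"ax":0,"ay":0,"az":0,"fingers":0},
  {"dx":0,"dy":10,"dz":0,"ax":0,"ay":0,"az":0,"fingers":0},
  {"dx":0,"dy":6,"dz":0,"ax":0,"ay":0,"az":0,"fingers":0},
  {"dx":0,"dy":6,"dz":0,"ax":0,"ay":0,"az":0,"fingers":0},
  {"dx":0,"dy":6,"dz":0,"ax":0,"ay":0,"az":0,"fingers":0},
  {"dx":0,"dy":0,"dz":0,"ax":0,"ay":0,"az":0,"fingers":0},
  {"dx":0,"dy":0,"dz":0,"ax":0,"ay":0,"az":0,"fingers":0},
])

```text
time: 18.9
position: [0.6142, 0.0253, 0.1703]
orientation: [2.656, 1.57, 2.582]
wrist_force: [0.2, -0.7, 0.5]
opening: 0.0005
```

```bash
python3 - <<'E'
from station import ctrl
from h import *
s,p,RJ=st(ctrl)
f=ctrl.grab_frame("scene"); crop(f,250,130,460,290,3.8,"pics/s11.png")
E
```

```text
t 18.9 TCP jig mm [ 13.8 113.7 159.1] tip [ 13.8 113.7 151.1] F jig [ 0.2 -0.7  0.5] open 0.5
toolx [-0.001  0.    -1.   ] tooly [-0.001  1.     0.   ] toolz [ 1.     0.001 -0.001]
```

View pics/s11.png

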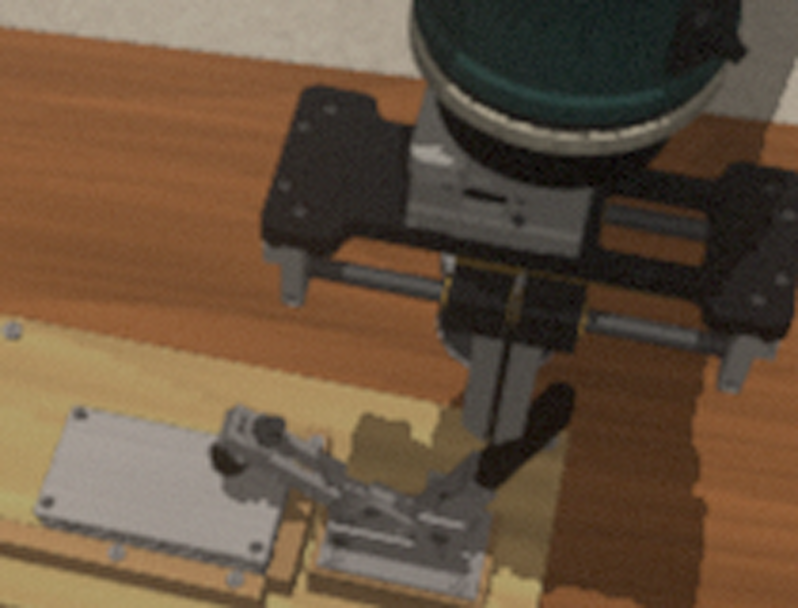

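step_arm([
  {"dx":2.5,"dy":6,"dz":0,"ax":0,"ay":0,"az":0,"fingers":0},
  {"dx":2.8,"dy":6,"dz":0,"ax":0,"ay":0,"az":0,"fingers":0},
  {"dx":3.2,"dy":6,"dz":0,"ax":0,"ay":0,"az":0,"fingers":0},
  {"dx":3,"dy":4.5,"dz":0,"ax":0,"ay":0,"az":0,"fingers":0},
  {"dx":3.2,"dy":4.5,"dz":0,"ax":0,"ay":0,"az":0,"fingers":0},
  {"dx":3.2,"dy":4.5,"dz":0,"ax":0,"ay":0,"az":0,"fingers":0},
  {"dx":4.2,"dy":4.2,"dz":0,"ax":0,"ay":0,"az":0,"fingers":0},
  {"dx":0,"dy":0,"dz":0,"ax":0,"ay":0,"az":0,"fingers":0},
])

```text
time: 19.95
position: [0.6169, 0.0635, 0.1463]
orientation: [2.889, 1.57, 2.814]
wrist_force: [0.3, -0.5, 0.2]
opening: 0.0005
```

```bash
python3 - <<'E'
from station import ctrl
from h import *
s,p,RJ=st(ctrl); plan(p,RJ,[14,160,123],RTgt(0))
boxpose(ctrl)
f=ctrl.grab_frame("scene"); crop(f,250,130,460,290,3.8,"pics/s12.png")
E
```

```text
t 19.95 TCP jig mm [ 13.6 152.  135.1] tip [ 13.6 152.  127.1] F jig [ 0.3 -0.5  0.2] open 0.5
toolx [-0.001  0.    -1.   ] tooly [-0.001  1.     0.   ] toolz [ 1.     0.001 -0.001]
tool delta mm [12.1  8.   0.5]
rotvec deg [ 0.03 -0.06 -0.02]
scene box mm 14.4 -30.9 size 62.3 111.0 ang -0.04
side box mm 12.5 -33.4 size 62.4 114.1 ang 0.27
```

View pics/s12.png

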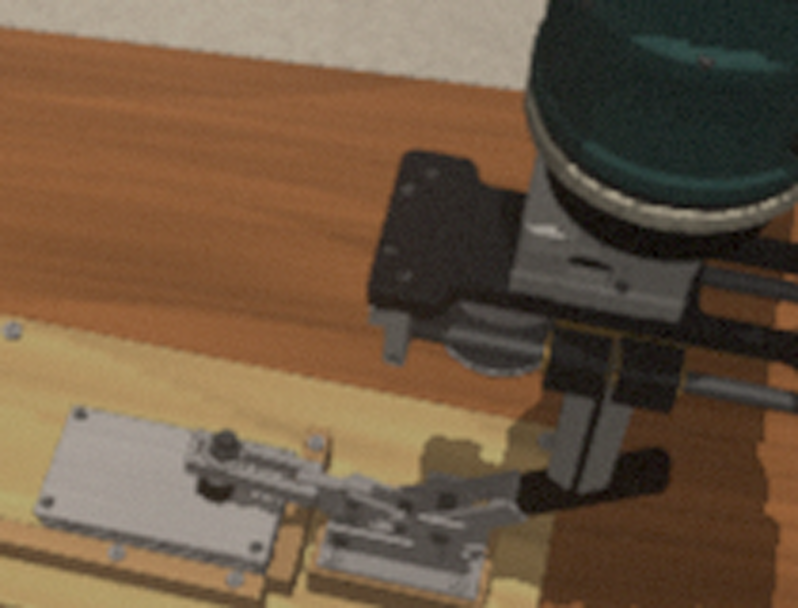

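step_arm([
  {"dx":4.2,"dy":2.7,"dz":0,"ax":0,"ay":0,"az":0,"fingers":0},
  {"dx":4.3,"dy":2.7,"dz":0,"ax":0,"ay":0,"az":0,"fingers":0},
  {"dx":4.5,"dy":2.6,"dz":0,"ax":0,"ay":0,"az":0,"fingers":0},
  {"dx":4.5,"dy":2,"dz":0,"ax":0,"ay":0,"az":0,"fingers":0},
  {"dx":4.5,"dy":2,"dz":0,"ax":0,"ay":0,"az":0,"fingers":0},
  {"dx":4.5,"dy":1.5,"dz":0,"ax":0,"ay":0,"az":0,"fingers":0},
  {"dx":4.5,"dy":1.2,"dz":0,"ax":0,"ay":0,"az":0,"fingers":0},
  {"dx":4,"dy":1,"dz":0,"ax":0,"ay":0,"az":0,"fingers":0},
])

```text
time: 21.1
position: [0.6189, 0.0809, 0.1112]
orientation: [1.228, 1.568, 1.154]
wrist_force: [-1.2, 0.4, 0.5]
opening: 0.0002
```

```bash
python3 - <<'E'
from station import ctrl
from h import *
s,p,RJ=st(ctrl); boxpose(ctrl)
f=ctrl.grab_frame("scene"); crop(f,250,130,460,290,3.8,"pics/s13.png")
E
```

```text
t 21.1 TCP jig mm [ 14.3 169.4 100. ] tip [ 14.3 169.4  92. ] F jig [-1.3  0.3  0.5] open 0.2
toolx [ 0.001  0.003 -1.   ] tooly [-0.     1.     0.003] toolz [1.    0.    0.001]
scene box mm 14.4 -30.9 size 62.4 110.8 ang 0.09
side box mm 12.4 -33.2 size 63.2 113.8 ang 0.45
```

View pics/s13.png

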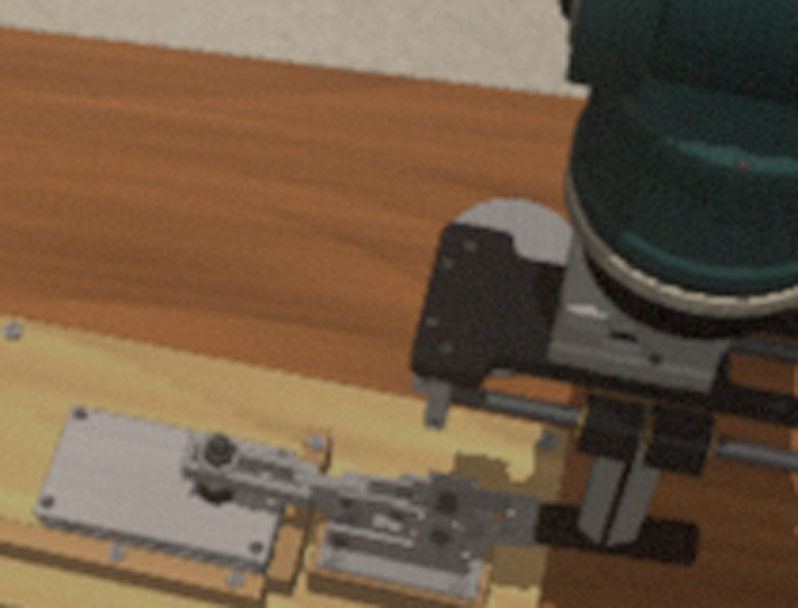

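step_arm([
  {"dx":-10,"dy":0,"dz":0,"ax":0,"ay":0,"az":0,"fingers":0},
  {"dx":-30,"dy":0,"dz":0,"ax":0,"ay":0,"az":0,"fingers":0},
  {"dx":-40,"dy":0,"dz":0,"ax":0,"ay":0,"az":0,"fingers":0},
  {"dx":-40,"dy":0,"dz":-40,"ax":0,"ay":0,"az":0,"fingers":0},
  {"dx":0,"dy":40,"dz":-50,"ax":0,"ay":0,"az":0,"fingers":0},
  {"dx":0,"dy":40,"dz":-50,"ax":0,"ay":0,"az":0,"fingers":0},
  {"dx":0,"dy":0,"dz":0,"ax":0,"ay":0,"az":0,"fingers":0},
  {"dx":0,"dy":0,"dz":0,"ax":0,"ay":0,"az":0,"fingers":0},
])

```text
time: 22.25
position: [0.4835, 0.1712, 0.241]
orientation: [0.792, 1.562, 0.715]
wrist_force: [1.1, -0.2, 0.5]
opening: 0.0005
```

```bash
python3 - <<'E'
from station import ctrl
from h import *
s,p,RJ=st(ctrl); boxpose(ctrl)
for n in("scene","side"):
    f=ctrl.grab_frame(n); crop(f,*((210,170,420,330,3.8) if n=="scene" else (190,130,450,370,2.5)),f"pics/{n}14.png")
    j=W2J(cloud(f)); hsv=cv2.cvtColor(f["frame"],cv2.COLOR_RGB2HSV)
    m=(f["depth"]>0)&(abs(j[...,0]-.014)<.02)&(j[...,1]>.142)&(j[...,1]<.22)&(j[...,2]>.05)&(j[...,2]<.16)&(hsv[...,2]<80)
    q=j[m][:,1:].astype(np.float32); l=cv2.fitLine(q,cv2.DIST_HUBER,0,.001,.001).ravel(); print(n,len(q),"slope q",np.arctan2(abs(l[0]),l[1]*np.sign(l[0])),"mean",q.mean(0),"q(pivot)",np.arctan2(*(q.mean(0)-[.1,.073])))
E
```

```text
t 22.25 TCP jig mm [-127.6  249.3  229.8] tip [-127.5  249.4  221.8] F jig [ 1.1 -0.1  0.5] open 0.5
toolx [ 0.006  0.006 -1.   ] tooly [0.002 1.    0.006] toolz [ 1.    -0.002  0.006]
scene box mm 14.5 -30.9 size 62.5 111.0 ang 0.09
side box mm 12.6 -33.2 size 62.8 113.7 ang -0.54
scene 445 slope q 1.4446981 mean [0.17520215 0.08905907] q(pivot) 1.3604109469899208
side 148 slope q 1.4349005 mean [0.17271744 0.08860511] q(pivot) 1.359403165150493
```

View pics/scene14.png

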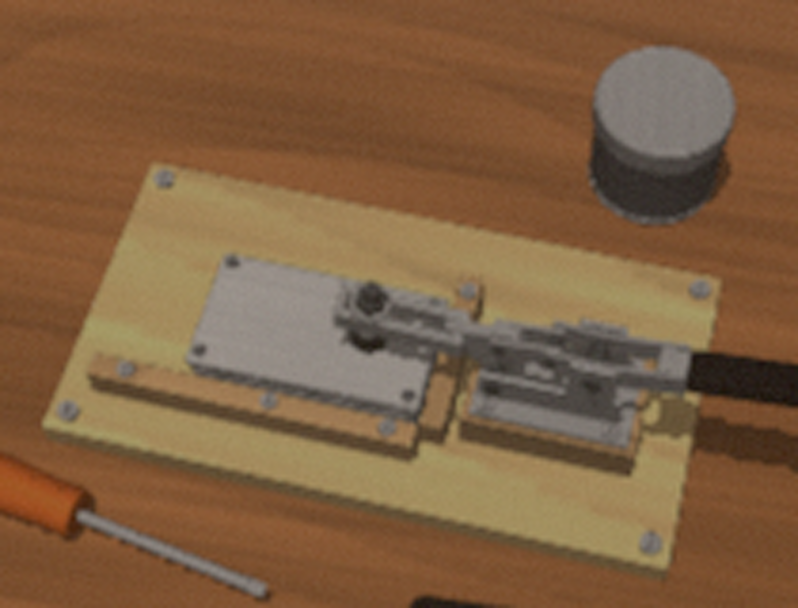

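View pics/side14.png

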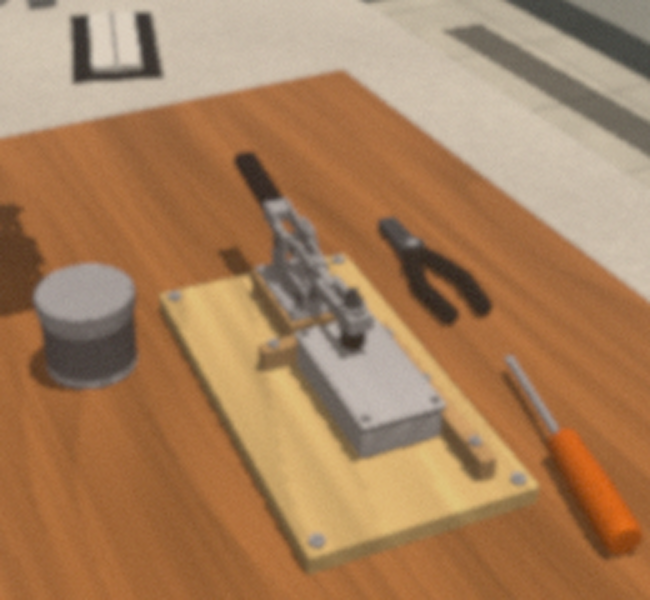

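```bash
python3 - <<'E'
from station import ctrl
print(ctrl.close_job()); print(ctrl.get_state()["time"])
E
```

```text
the job is handed in; nothing more can be done
None
the job is handed in; nothing more can be done
```

I pushed the box square against the far fence with two open fingertips. I then pushed it along to the side fence with the closed fingers and pressed it against the far fence again. After that I swung the clamp handle over past its dead point, backed the arm clear and handed the job in at about 22 s; the hand-in gives no verdict.

**Last checks:**
- **Box position:** the two cameras disagree a little. The scene camera gave jig (14.5, −30.9) mm and +0.1°. The side camera gave (12.6, −33.2) mm and −0.5°. Home is (14, −31) mm; the side reading is inside the limits, but its y is only 0.3 mm from the −33.5 mm limit.
- **Fence contact:** the box stopped moving under about 8 N at the side fence and 10 N at the far fence on the final push. It did not move when the clamp closed.
- **Handle:** its slope reads 1.43 to 1.44 rad in both views, which is locked. The angle from the centre of the visible points about the pivot reads 1.36 rad. That is below the 1.38 rad limit, but I put it down to the cameras seeing only the handle's top surface.
- **Foot force:** the foot is down on the lid in the pictures, but I could not measure how hard it presses.
- **Bystanders:** the tin, screwdriver and pliers look unmoved in the last pictures. The iron stand was outside those pictures; the arm never went near it.

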